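Unclamp the case, pack the oil bottles, shut and clamp it

ROBOT

A 7-joint arm with a two-finger parallel gripper is mounted at the origin on the work surface. World frame = base frame: x ahead of the robot, y to its left, z up, the work surface at z = 0. Lengths are in m, angles in rad, forces in N, time in s.
With the tool pointing down it reaches from about 0.4 to 0.85 m from the base axis. Payload 10.4 kg.
Tool frame: the origin (TCP) lies at the very end of the fingers, on their centre line; the grasp point (between the pads) lies 19 mm behind it; z points along the fingers, y is the line along which they close (so a half turn about z gives the same grasp; the last joint's range is limited). The gripper opens to 85 mm and grips with 20 to 120 N. Pads are 22 mm wide; open, the fingers measure 114 mm over their backs; the gripper's body (76 mm by 85 mm) begins 54 mm behind the grasp point. The pads swing forward as they close: fully open they stand 13 mm farther back than shut.
Start: joints at [1.136, 0.332, -0.065, 1.46, 0.022, 1.35, -0.088], TCP at [0.25, -0.573, 0.231] pointing down, gripper open.
Joint ranges: [-2.6, 2.6], [-0.5, 2.12], [-1.47, 1.34], [0.16, 2.42], [-1.27, 4.41], [0.06, 2.06], [-2.6, 2.6]. Speed limits (rad/s): [2.22, 2.22, 2.79, 2.79, 3.14, 3.14, 3.14].

INTERFACE

Orientations are given as a unit quaternion [x, y, z, w].
In Python, from workcell import * gives the robot as it stands. The module is installed in compiled form; this text tells all that it offers.
- The arm moves only by the tool carry_out, never from a script. Its argument "motion" is a list of rows, each an object with "xyz": the shift along the tool's x, y, z in m, a list of three; "angular": the turn, a rotation vector about the tool's x, y, z in degrees, a list of three. A call has 1 to 12 rows; each row is the pose to reach, as a shift and turn from the pose commanded when the call began, along the tool's axes at that moment; what a row does not reach only later rows make up. A row lasts 1/10 s, in which the tool goes at most 50 mm and 8.59 degrees, less where a joint would pass 70% of its speed; a pose out of reach is approached as far as the arm can. A call with a gripper value outside its range is refused whole. "hand" is the opening, from 0 (shut) to 1 (fully open), set as the call begins (left out, the last holds). The fingers move at their own pace and stop on an object; "grip_force" is the grip in N (left out, the last holds). Time passes only in rows, so rows that repeat a pose let the fingers close. It gives the time, the measured TCP pose, the force, the opening and the grip force at its end, in the units of the state.
- get_obs(): the state, without advancing time (a new reading comes with each control period).
- camera(name): name is "side" or "top"; returns a dict with "img" (420x560x3 uint8, red, green, blue), "fx", "fy", "cx", "cy" (pixels), "extrinsics" (4x4, takes a point from camera to world coordinates). Camera axes: x right, y up, looking along -z (the intrinsics and any distortion apply to the point x, -y, -z); pixel columns grow to the right and rows downward; lengths in m; the calibration is good to about 2 mm. A picture is of the moment at which its call begins. There is no depth.
- hand_in(): hands the job in; it is judged then, once.
The state is a dict: "clock": time; "joint_pos": joint angles; "joint_velocities": joint speeds; "tau": joint torques, N m; "position": TCP position; "ee_rot": TCP orientation; "ft_force": force on the tool from outside, world axes, zero at the start; "torque": the same for the moment, N m; "grip_width": opening from 0.0 (shut) to 1.0 (fully open); "grasp_force": force on a finger pad.
Only numpy, scipy, OpenCV 4.12 (cv2) and the standard library are available. Lean on these libraries where they do the work, as an engineer would, in place of code of your own. Each camera call takes 0.05 s, during which the arm holds its last target. There are 200 camera calls.

TASK

Pack away the oil bottles: swing the clamp well clear of the shut aluminium case and then open the lid, and lay every amber bottle from the tray on its side in a cradle groove of the case, one to a groove, setting it down rather than dropping it. Once they are all in, shut the lid fully, and then swing the clamp all the way down onto it. Leave the other things where they are.

Things in the scene. Friction and masses are not known exactly. Their poses are not given: they have to be found in the camera images.
- bottle1: amber glass oil bottle, one of three alike of which two or three are present (absent: None). Body a cylinder 36 mm in diameter, 95 mm long; black cap 24 mm in diameter on the next 20 mm; 115 mm overall, 120 g. Origin: centre of its underside; z runs up its axis to the cap. Starts upright in the tray; may fall on its side if knocked
- bottle2: amber glass oil bottle, one of three alike of which two or three are present (absent: None). Body a cylinder 36 mm in diameter, 95 mm long; black cap 24 mm in diameter on the next 20 mm; 115 mm overall, 120 g. Origin: centre of its underside; z runs up its axis to the cap. Starts upright in the tray; may fall on its side if knocked
- bottle3: amber glass oil bottle, one of three alike of which two or three are present (absent: None). Body a cylinder 36 mm in diameter, 95 mm long; black cap 24 mm in diameter on the next 20 mm; 115 mm overall, 120 g. Origin: centre of its underside; z runs up its axis to the cap. Starts upright in the tray; may fall on its side if knocked
- bottle1_mid (a point): point on the axis of bottle1, 47.5 mm above its underside: the middle of its cylindrical body
- bottle2_mid (a point): point on the axis of bottle2, 47.5 mm above its underside: the middle of its cylindrical body
- bottle3_mid (a point): point on the axis of bottle3, 47.5 mm above its underside: the middle of its cylindrical body
- case: fixed aluminium case with a hinged lid, 240 mm along its x, 170 mm along its y, walls 5 mm thick and 54 mm high, floor 6 mm thick. Origin: centre of its underside; z up. Inside are three wooden V-shaped cradle grooves parallel to its y axis, 65 mm apart, at case x = -65, 0 and +65 mm. Lid hinge along the +y wall, clamp on the -y wall
- groove1 (a point): groove at case x = -65 mm: the axis point of a bottle lying there where its body's middle belongs, 44 mm above the case's underside, at case y = 0; axes as the case's. The groove is two V supports, 10 mm thick, centred at case y = -36 and +36 mm, 45 degree faces, reaching 20 mm to each side and up to 38.5 mm height; between them it is open above 20 mm height
- groove2 (a point): groove at case x = 0 mm: the axis point of a bottle lying there where its body's middle belongs, 44 mm above the case's underside, at case y = 0; axes as the case's. The groove is two V supports, 10 mm thick, centred at case y = -36 and +36 mm, 45 degree faces, reaching 20 mm to each side and up to 38.5 mm height; between them it is open above 20 mm height
- groove3 (a point): groove at case x = 65 mm: the axis point of a bottle lying there where its body's middle belongs, 44 mm above the case's underside, at case y = 0; axes as the case's. The groove is two V supports, 10 mm thick, centred at case y = -36 and +36 mm, 45 degree faces, reaching 20 mm to each side and up to 38.5 mm height; between them it is open above 20 mm height
- lid (a joint): hinge angle of the white plastic lid (244 x 174 mm, 18 mm thick over its rim): 0 shut, 1.57 upright, up to 1.95 leaning back to the case's +y side. Starts shut. Stiff: stays where it is left, about 4 N at the tab moves it
- lid_hinge (a point): point on the lid's hinge line, which runs along the case's x axis at case y = +85 mm, 55 mm high; turns with the lid; with the lid shut its axes are as the case's
- lid_tab (a point): grip point on the steel tab (20 mm wide along case x, 10 mm thick, 42 mm out of the lid's free edge), 28 mm beyond the edge. In the lid's axes (60, -200, 12) mm from the hinge point (z to the lid's outer face); with the lid shut at case (60, -115, 67) mm. Pinched across its 20 mm width it turns between the pads, so the gripper may stay pointing down
- clamp (a joint): hinge angle of the hold-down clamp: 0 is down on the lid's edge, it grows as it swings up and out to the case's -y side; stops at 0 and 2.5. Starts down. It must be swung clear (0.8 or more) before the lid is raised. Stiff: stays where it is left, 2 to 3 N at the grip moves it
- clamp_pivot (a point): point on the clamp's pivot, which runs along the case's x axis at case (-40, -107, 60) mm; turns with the clamp; with the clamp down its axes are as the case's
- clamp_grip (a point): grip point on the clamp's steel end stub (12 mm thick, 36 mm long). In the clamp's axes (0, 52, 50) mm from the pivot; with the clamp down the stub stands upright over the lid, the point 110 mm high, 15 mm below its top. The whole clamp is a bent bar 16 mm wide along case x; pinched across that width it turns between the pads
- tray: fixed square stainless steel tray, 340 x 340 mm, rim 16 mm high and 3 mm thick, floor 3 mm thick. Origin: centre of its underside
- turntable: grey plastic turntable disc, 108 mm across, 22 mm high, on the tray. Not part of the job. Origin: centre of its underside
- bowl: white ceramic finger bowl, empty, 100 mm across, 45 mm high, on the tray. Not part of the job. Origin: centre of its underside
- toe_separator: pale blue comb-shaped toe separator, 85 x 45 x 20 mm, on the tray. Not part of the job. Origin: centre of its underside
- buffer: wooden buffer block, 90 x 30 x 26 mm, on the tray. Not part of the job. Origin: centre of its underside
- brush: black plastic brush lying flat, 145 x 18 x 14 mm, on the tray. Not part of the job. Origin: centre of its underside
- cream_jar: white jar with metal cap, 60 mm across, 50 mm high, on the ledge beyond tray and case. Not part of the job. Origin: centre of its underside
Things that resemble listed ones, but are neither listed nor needed, are in the scene too. Leave any green or red look-alike of the bottle1 alone.

How it is judged:
By the outcome, as a careful person would: the job done as asked, in the order asked, and still so for the second after the job is handed in, with the robot touching nothing.
Of bottle1, bottle2, bottle3 only 2 to 3 are there at a start; the rules pass over those that are not, and their reading is None.
At some moment in a run one of bottle1, bottle2, bottle3 may be knocked a few centimetres aside while the robot is not near it.
It also fails if it takes over 208 s, if anything falls off the work surface, if the arm or the gripper's body presses on something with over 40 N, if the wrist force passes 120 N, or if a joint passes its speed limit or range.

## Working session

There is one attempt and no reset: what is moved stays moved. The work goes in short steps, Python scripts to look and compute and a tool call to move; the robot and the scene stay as the last step left them, time stands still between calls to the robot, and variables do not carry over. Pictures are saved under pics/ and viewed, at most 14 in all, crops included, and the job is handed in when it is done.

Besides the shell and the picture viewer there is one more tool, called after "Request:" as name(argument=value, ...) on one line, values as JSON. carry_out: Moves the arm, as the interface text tells. Its arguments: {"type":"object","properties":{"motion":{"type":"array"},"hand":{"type":"number"},"grip_force":{"type":"number"}},"required":["motion"]}

```bash
mkdir -p pics; cat > h.py <<'E'
from workcell import *
import numpy as np, cv2
from scipy.spatial.transform import Rotation as R
def shot(n,f=None):
    c=camera(n)
    if f: cv2.imwrite('pics/'+f,c['img'][:,:,::-1])
    return c
def ray(c,u,v):
    E=np.array(c['extrinsics']); d=E[:3,:3]@np.array([(u-c['cx'])/c['fx'],-(v-c['cy'])/c['fy'],-1.])
    return E[:3,3],d
def onz(c,u,v,z):
    o,d=ray(c,u,v); return o+d*(z-o[2])/d[2]
def proj(c,p):
    E=np.array(c['extrinsics']); q=E[:3,:3].T@(np.array(p)-E[:3,3]); return [round(c['cx']+c['fx']*q[0]/-q[2],1),round(c['cy']-c['fy']*q[1]/-q[2],1)]
E
python3 - <<'E'
from h import *
for n in('top','side'):
    c=shot(n,n+'0.png'); print({k:(np.round(v,3).tolist()) for k,v in c.items() if k!='img'})
print(get_obs())
E
```

```text
{'fx': 514.657, 'fy': 514.657, 'cx': 286.156, 'cy': 209.994, 'extrinsics': [[0.015, 0.989, -0.149, 0.425], [-1.0, 0.015, 0.001, -0.009], [0.003, 0.149, 0.989, 1.237], [0.0, 0.0, 0.0, 1.0]]}
{'fx': 381.533, 'fy': 381.533, 'cx': 282.366, 'cy': 207.339, 'extrinsics': [[0.747, 0.499, -0.439, 0.274], [-0.665, 0.542, -0.514, -0.411], [-0.018, 0.676, 0.737, 0.686], [0.0, 0.0, 0.0, 1.0]]}
{'clock': 0.1, 'joint_pos': array([ 1.13638753,  0.33280735, -0.06465029,  1.46086684,  0.02160072,
        1.34985803, -0.08848883]), 'joint_velocities': array([ 8.30320396e-04, -1.14057250e-03, -1.15544899e-03, -1.74119372e-03,
       -1.55728355e-03, -9.09516489e-05,  8.67956221e-04]), 'tau': array([ 2.59535700e-03, -6.26753640e+01,  4.96965798e-02, -3.92428172e+01,
        1.62715476e-02,  7.04951628e-03, -7.23620587e-06]), 'position': array([ 0.25000758, -0.57246374,  0.23059164]), 'ee_rot': array([ 9.78877950e-01,  2.04444543e-01, -1.62163092e-04, -6.00813179e-04]), 'ft_force': array([ 0.15057936, -0.83047156, -1.21486854]), 'torque': array([-0.01196448, -0.00448202, -0.05727761]), 'grasp_force': 0.0, 'grip_width': 0.9959718294982799}
```

View pics/top0.png

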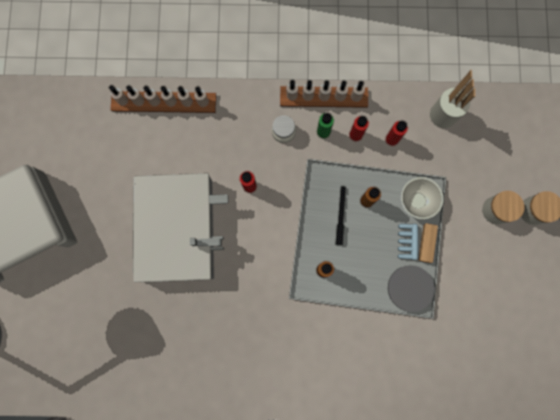

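View pics/side0.png

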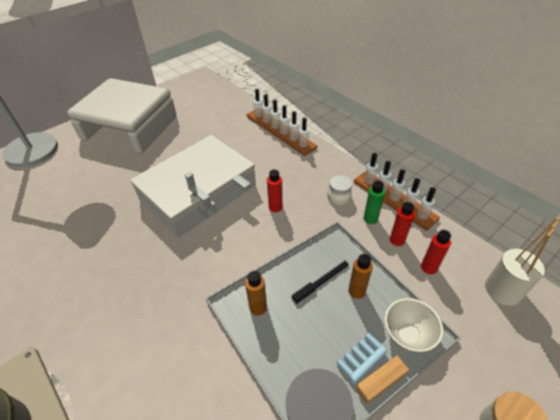

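Top view: the shut case spans about (134–213, 175–281), with the tab at (218,199) and the clamp near (207,242). Two amber bottles stand on the tray, caps near (327,269) and (372,193). Next I'll measure these.

```bash
cat > m.py <<'E'
from h import *
def lid(c,z=.073):
    hsv=cv2.cvtColor(c['img'],cv2.COLOR_RGB2HSV)
    m=((hsv[:,:,2]>165)&(hsv[:,:,1]<45)).astype(np.uint8); m[:,:100]=0;m[:150]=0;m[300:]=0;m[:,260:]=0
    m=cv2.morphologyEx(m,cv2.MORPH_OPEN,np.ones((15,15)))
    k=max(cv2.findContours(m,0,2)[0],key=cv2.contourArea)
    pts=np.array([onz(c,*p[0],z)[:2] for p in k]).astype(np.float32)
    return cv2.minAreaRect(pts),cv2.boundingRect(k)
def bottles(c,z=.118):
    # amber = orange hue; returns blobs and cap centroid
    hsv=cv2.cvtColor(c['img'],cv2.COLOR_RGB2HSV)
    m=((hsv[:,:,0]>=6)&(hsv[:,:,0]<=16)&(hsv[:,:,1]>140)&(hsv[:,:,2]>50)).astype(np.uint8)
    n,l,s,ce=cv2.connectedComponentsWithStats(m)
    dark=(hsv[:,:,2]<60).astype(np.uint8)
    nd,ld,sd,cd=cv2.connectedComponentsWithStats(dark)
    out=[]
    for i in range(1,n):
        if s[i,4]<40: continue
        caps=[(cd[j].round(1).tolist(),sd[j].tolist()) for j in range(1,nd) if 20<sd[j,4]<800 and np.hypot(*(cd[j]-ce[i]))<45]
        out.append((s[i].tolist(),ce[i].round(1).tolist(),caps))
    return out
E
python3 - <<'E'
from m import *
c=camera('top');print(lid(c))
for b in bottles(c): print(b)
im=c['img']
s=camera('side')
print('side');[print(b) for b in bottles(s)]
a=cv2.resize(im[160:300,120:260],(560,560),interpolation=2); b=cv2.resize(im[170:310,300:440],(560,560),interpolation=2)
d=cv2.resize(s['img'][130:240,120:290],(680,440),interpolation=2)
cv2.imwrite('pics/a.png',np.hstack([a,b])[:,:,::-1][::1]); 
w=np.hstack([a,b]); w=cv2.resize(w,(800,400)); cv2.imwrite('pics/a.png',w[:,:,::-1]); cv2.imwrite('pics/d.png',d[:,:,::-1])
E
```

```text
(((0.5592057704925537, 0.2509310245513916), (0.23563802242279053, 0.16401201486587524), 3.2372970581054688), (135, 176, 73, 104))
([281, 87, 86, 20, 677], [322.1, 100.0], [([291.6, 84.6], [290, 80, 4, 10, 33]), ([308.9, 84.9], [307, 81, 5, 9, 34]), ([325.9, 85.0], [324, 81, 5, 9, 34]), ([342.9, 85.3], [341, 81, 5, 10, 34]), ([359.6, 85.7], [357, 82, 6, 9, 35]), ([326.5, 118.2], [322, 113, 10, 11, 82]), ([361.9, 121.0], [358, 116, 9, 10, 69]), ([323.7, 131.7], [318, 126, 13, 12, 111])])
([112, 94, 103, 18, 714], [166.9, 106.2], [([130.4, 90.2], [127, 86, 8, 9, 40]), ([147.3, 90.2], [144, 86, 8, 9, 37]), ([164.3, 90.6], [161, 87, 7, 9, 34]), ([181.4, 90.9], [179, 87, 6, 9, 35]), ([198.5, 91.1], [196, 87, 6, 9, 33])])
([361, 188, 19, 18, 139], [368.5, 197.8], [([340.8, 217.9], [336, 187, 10, 58, 316]), ([373.9, 192.6], [369, 188, 11, 10, 83]), ([366.7, 203.0], [362, 199, 12, 8, 56])])
([317, 262, 16, 15, 108], [323.8, 269.8], [([326.4, 268.3], [322, 264, 10, 10, 78])])
side
([248, 112, 68, 43, 443], [282.6, 135.5], [([265.5, 99.7], [264, 95, 3, 11, 22]), ([274.6, 105.9], [274, 101, 3, 1
[... 406 characters left out ...]
5], [393.3, 200.2], [([386.4, 167.3], [384, 162, 6, 12, 53]), ([400.6, 175.8], [398, 170, 7, 13, 58]), ([415.2, 184.8], [412, 179, 8, 13, 62]), ([377.5, 186.6], [373, 181, 10, 12, 103]), ([430.4, 194.1], [427, 188, 8, 14, 67]), ([407.2, 208.2], [402, 203, 12, 12, 111])])
([413, 203, 26, 27, 252], [424.2, 218.7], [([415.2, 184.8], [412, 179, 8, 13, 62]), ([430.4, 194.1], [427, 188, 8, 14, 67]), ([407.2, 208.2], [402, 203, 12, 12, 111]), ([443.0, 236.6], [437, 231, 13, 13, 124])])
([350, 260, 22, 38, 495], [359.3, 280.0], [([363.8, 261.1], [358, 254, 13, 15, 149]), ([316.6, 283.8], [292, 262, 56, 41, 421])])
([245, 276, 21, 39, 488], [256.2, 296.4], [([254.0, 278.6], [248, 272, 12, 14, 140])])
```

View pics/a.png

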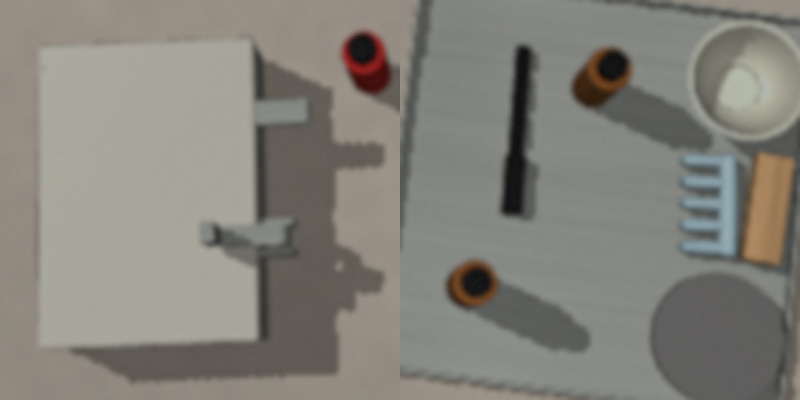

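```bash
python3 - <<'E'
from h import *
c=camera('top')
P=lambda x,y,z:onz(c,120+x*.35,160+y*.35,z)
q=np.array([P(*p,.073)[:2] for p in [(40,48),(252,40),(262,340),(40,346)]])
print(q.round(4))
for i in range(4):
    e=q[(i+1)%4]-q[i];print(np.linalg.norm(e).round(4),np.degrees(np.arctan2(e[1],e[0])).round(2))
print('centre',q.mean(0))
print('tab end',P(307,110,.067),'stubtop',P(208,234,.125),'clamp out',P(290,234,.06))
for n,uv in[('A',(326.4,268.3)),('B',(373.9,192.6))]: print(n,onz(c,*uv,.118))
s=camera('side')
for n,uv in[('A',(254,273.5)),('B',(363.8,257))]: print(n,onz(s,*uv,.118))
for uv in[(242.5,181),(300+357*0.35-0*0,0)]: pass
# red bottle by case, cap top
print('red',onz(c,120+362*.35,160+49*.35,.115))
E
```

```text
[[0.6727 0.3418]
 [0.682  0.171 ]
 [0.4418 0.1541]
 [0.4345 0.3278]]
0.1711 -86.89
0.2408 -175.98
0.1738 92.4
0.2386 3.38
centre [0.55776157 0.24866822]
tab end [0.62633899 0.12537404 0.067     ] stubtop [0.5199723  0.19056713 0.125     ] clamp out [0.5265032  0.13656971 0.06      ]
A [ 0.46783277 -0.09927746  0.118     ]
B [ 0.63586825 -0.2037464   0.118     ]
A [ 0.47200198 -0.09882097  0.118     ]
B [ 0.63973149 -0.20472618  0.118     ]
red [0.66696003 0.07856664 0.115     ]
```

View pics/d.png

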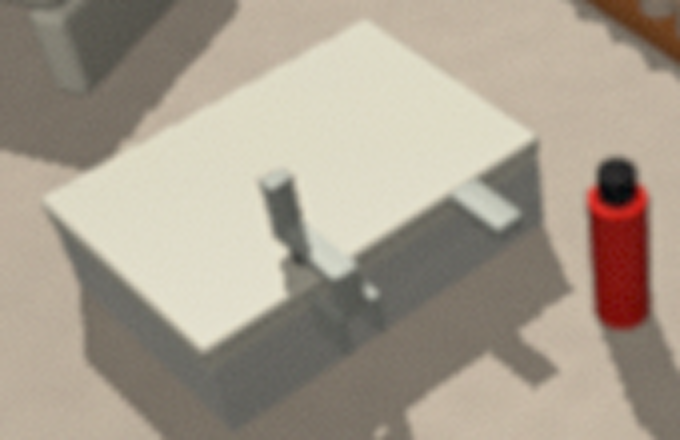

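```bash
cat > p.py <<'E'
from h import *
import json
CO=np.array([.559,.249]); CY=np.radians(3.3)   # case origin, yaw
def case(x,y,z):
    c,s=np.cos(CY),np.sin(CY); return np.array([CO[0]+c*x-s*y,CO[1]+s*x+c*y,z])
def rot(zdir,ydir):
    z=np.array(zdir,float);z/=np.linalg.norm(z);y=np.array(ydir,float);y-=z*(y@z);y/=np.linalg.norm(y)
    return R.from_matrix(np.stack([np.cross(y,z),y,z],1))
def down(a): return rot([0,0,-1],[np.cos(a),np.sin(a),0])   # closing line at world azimuth a
def rows(wps,step=.045,da=8.,start=None):
    """wps: list of (TCP pos, Rotation[, dwell rows]); prints call-relative rows in groups of 12"""
    if start is None:
        o=get_obs(); p,r=np.array(o['position']),R.from_quat(o['ee_rot'])
    else: p,r=start
    poses=[]
    for w in wps:
        q,s=np.array(w[0]),w[1]
        rv=(r.inv()*s).as_rotvec(); n=max(1,int(np.ceil(max(np.linalg.norm(q-p)/step,np.degrees(np.linalg.norm(rv))/da))))
        poses+=[(p+(q-p)*i/n,r*R.from_rotvec(rv*i/n)) for i in range(1,n+1)]
        poses+=[(q,s)]*(w[2] if len(w)>2 else 0); p,r=q,s
    b=(np.array(get_obs()['position']),R.from_quat(get_obs()['ee_rot'])) if start is None else start
    for k in range(0,len(poses),12):
        print(json.dumps([{"xyz":(b[1].inv().apply(q-b[0])).round(3).tolist(),"angular":np.degrees((b[1].inv()*s).as_rotvec()).round(1).tolist()} for q,s in poses[k:k+12]]))
        b=poses[min(k+11,len(poses)-1)]
E
python3 - <<'E'
from p import *
s=camera('side')
q=np.array([onz(s,120+x/4,130+y/4,.073)[:2] for x,y in [(365,20),(537,137),(205,352),(45,200)]]);print(q.round(3),q.mean(0))
print('stub',onz(s,120+278/4,130+178/4,.125),case(-40,-55,.125))
print(case(-40,-55,.110))
g=case(-40,-55,.091); Rd=down(CY)
rows([([.45,-.3,.25],R.from_quat(get_obs()['ee_rot'])),([.52,-.1,.24],Rd),([g[0],g[1],.22],Rd),(g,Rd,1)])
E
```

```text
[[0.674 0.338]
 [0.684 0.169]
 [0.444 0.154]
 [0.435 0.322]] [0.55910876 0.24581721]
stub [0.52397368 0.18931321 0.125     ] [-36.20865118 -56.96236099   0.125     ]
[-36.20865118 -56.96236099   0.11      ]
[{"xyz": [0.037, -0.021, -0.002], "angular": [0.0, 0.0, 0.0]}, {"xyz": [0.073, -0.042, -0.005], "angular": [0.0, 0.0, 0.0]}, {"xyz": [0.11, -0.064, -0.007], "angular": [0.0, 0.0, 0.0]}, {"xyz": [0.146, -0.085, -0.009], "angular": [0.0, 0.0, 0.0]}, {"xyz": [0.183, -0.106, -0.012], "angular": [0.0, 0.0, 0.0]}, {"xyz": [0.219, -0.127, -0.014], "angular": [0.0, 0.0, 0.0]}, {"xyz": [0.256, -0.149, -0.016], "angular": [0.0, 0.0, 0.0]}, {"xyz": [0.292, -0.17, -0.019], "angular": [0.0, 0.0, 0.0]}, {"xyz": [0.308, -0.187, -0.018], "angular": [-0.0, -0.0, -7.7]}, {"xyz": [0.324, -0.204, -0.017], "angular": [-0.0, -0.0, -15.5]}, {"xyz": [0.34, -0.222, -0.015], "angular": [-0.0, -0.0, -23.2]}, {"xyz": [0.356, -0.239, -0.014], "angular": [-0.0, -0.0, -31.0]}]
[{"xyz": [0.023, -0.007, 0.001], "angular": [-0.0, -0.0, -7.7]}, {"xyz": [0.045, -0.013, 0.002], "angular": [-0.0, -0.0, -15.5]}, {"xyz"
[... 28229 characters left out ...]
, -0.08, 0.0], "angular": [0.0, 0.0, 0.0]}, {"xyz": [-0.145, -0.106, 0.0], "angular": [0.0, 0.0, 0.0]}, {"xyz": [-0.182, -0.133, 0.0], "angular": [0.0, 0.0, 0.0]}, {"xyz": [-0.218, -0.159, 0.0], "angular": [0.0, 0.0, 0.0]}, {"xyz": [-0.254, -0.186, 0.0], "angular": [0.0, 0.0, 0.0]}, {"xyz": [-0.291, -0.212, 0.0], "angular": [0.0, 0.0, 0.0]}, {"xyz": [-0.327, -0.239, 0.0], "angular": [0.0, 0.0, 0.0]}, {"xyz": [-0.363, -0.265, 0.0], "angular": [0.0, 0.0, 0.0]}, {"xyz": [-0.363, -0.265, 0.043], "angular": [0.0, 0.0, 0.0]}, {"xyz": [-0.363, -0.265, 0.086], "angular": [0.0, 0.0, 0.0]}]
[{"xyz": [0.0, 0.0, 0.043], "angular": [0.0, 0.0, 0.0]}, {"xyz": [0.0, 0.0, 0.043], "angular": [0.0, 0.0, 0.0]}]
```

```bash
python3 - <<'E'
s=open('p.py').read()
s=s.replace("CO=np.array([.559,.249])","CO=np.array([.5585,.2475])").replace("def case(x,y,z):\n","def case(x,y,z):\n    x,y,z=x/1e3,y/1e3,z/1e3\n")
i=s.index("def rows")
s=s[:i]+'''def rows(*wps):
    """wps: (TCP pos, Rotation); prints shift, turn from the pose now, and rows needed for each"""
    o=get_obs(); b=p=np.array(o['position']); rb=r=R.from_quat(o['ee_rot'])
    for q,t in wps:
        q=np.array(q); n=max(np.linalg.norm(q-p)/.05,np.degrees((r.inv()*t).magnitude())/8.59)
        print(rb.inv().apply(q-b).round(4).tolist(),np.degrees((rb.inv()*t).as_rotvec()).round(1).tolist(),round(n,1)); p,r=q,t
def now(): o=get_obs(); return R.from_quat(o['ee_rot'])
'''
open('p.py','w').write(s)
E
python3 - <<'E'
from p import *
g=case(-40,-55,91);print(g)
Rd=down(CY)
rows(([.45,-.3,.25],now()),([.52,-.05,.24],Rd),([g[0],g[1],.22],Rd),(g,Rd))
E
```

```text
[0.52173235 0.19028864 0.091     ]
[0.2923, -0.1699, -0.0188] [0.0, 0.0, 0.0] 6.8
[0.4565, -0.371, -0.0087] [-0.0, -0.0, -69.7] 8.1
[0.5543, -0.5905, 0.0113] [-0.0, -0.0, -69.7] 4.8
[0.5543, -0.5904, 0.1403] [-0.0, -0.0, -69.7] 2.6
```

Request:
carry_out(motion=[{"xyz":[0.05,-0.03,-0.003],"angular":[0,0,0]},{"xyz":[0.09,-0.055,-0.006],"angular":[0,0,-8]},{"xyz":[0.135,-0.08,-0.01],"angular":[0,0,-16]},{"xyz":[0.175,-0.105,-0.014],"angular":[0,0,-24]},{"xyz":[0.215,-0.13,-0.018],"angular":[0,0,-32]},{"xyz":[0.255,-0.155,-0.018],"angular":[0,0,-40]},{"xyz":[0.292,-0.18,-0.018],"angular":[0,0,-48]},{"xyz":[0.325,-0.22,-0.016],"angular":[0,0,-56]},{"xyz":[0.36,-0.255,-0.014],"angular":[0,0,-64]},{"xyz":[0.395,-0.29,-0.012],"angular":[0,0,-69.7]},{"xyz":[0.425,-0.33,-0.01],"angular":[0,0,-69.7]},{"xyz":[0.456,-0.371,-0.009],"angular":[0,0,-69.7]}], hand=1, grip_force=40)

```text
clock: 1.55
position: [0.5192, -0.0507, 0.2404]
ee_rot: [0.687, 0.727, 0.0, 0.0]
ft_force: [0.7, -0.3, 0.2]
grip_width: 0.999
grasp_force: 0.0
```

```bash
python3 - <<'E'
from p import *
g=case(-40,-55,91);Rd=down(CY);print(get_obs()['position'],get_obs()['joint_pos'])
rows(([g[0],g[1],.22],Rd),(g,Rd))
E
```

```text
[ 0.51915609 -0.05070702  0.24039381] [ 0.55786936  0.1438209  -0.59685414  1.69297919  0.08337149  1.32985659
  0.00335044]
[0.2405, 0.0164, 0.0203] [0.0, 0.0, -0.0] 4.8
[0.2405, 0.0164, 0.1493] [0.0, 0.0, -0.0] 2.6
```

Request:
carry_out(motion=[{"xyz":[0.05,0.004,0.005],"angular":[0,0,0]},{"xyz":[0.1,0.008,0.01],"angular":[0,0,0]},{"xyz":[0.15,0.012,0.015],"angular":[0,0,0]},{"xyz":[0.2,0.015,0.018],"angular":[0,0,0]},{"xyz":[0.24,0.016,0.02],"angular":[0,0,0]},{"xyz":[0.2405,0.0164,0.06],"angular":[0,0,0]},{"xyz":[0.2405,0.0164,0.1],"angular":[0,0,0]},{"xyz":[0.2405,0.0164,0.13],"angular":[0,0,0]},{"xyz":[0.2405,0.0164,0.149],"angular":[0,0,0]},{"xyz":[0.2405,0.0164,0.149],"angular":[0,0,0]}])

```text
clock: 2.55
position: [0.5199, 0.1877, 0.0888]
ee_rot: [0.686, 0.727, -0.002, -0.001]
ft_force: [-0.6, -0.6, 0.5]
grip_width: 1.002
grasp_force: 0.0
```

Request:
carry_out(motion=[{"xyz":[0,0,0],"angular":[0,0,0]},{"xyz":[0,0,0],"angular":[0,0,0]},{"xyz":[0,0,0],"angular":[0,0,0]},{"xyz":[0,0,0],"angular":[0,0,0]},{"xyz":[0,0,0],"angular":[0,0,0]},{"xyz":[0,0,0],"angular":[0,0,0]},{"xyz":[0,0,0],"angular":[0,0,0]},{"xyz":[0,0,0],"angular":[0,0,0]}], hand=0, grip_force=40)

```text
clock: 3.35
position: [0.5229, 0.1886, 0.0922]
ee_rot: [0.687, 0.727, 0.001, 0.001]
ft_force: [5.4, 0.8, 2.4]
grip_width: 0.179
grasp_force: 42.3
```

```bash
python3 - <<'E'
from p import *
o=get_obs();print(o['position'],o['joint_pos'],o['grip_width'],o['ft_force'])
Rd=down(CY)
for th in np.arange(.2,2.01,.2):
    a=np.arctan2(50,52)+th; r=np.hypot(50,52)
    rows((case(-40,-107+r*np.cos(a),60+r*np.sin(a)-19),Rd))
E
```

```text
[0.52293075 0.1885897  0.09222913] [ 0.17409485  0.39332863 -0.71827165  1.77746528  0.29133451  1.07653393
 -0.58875685] 0.17944311865731735 [5.39775577 0.77223958 2.38966056]
[-0.0092, -0.0011, -0.0081] [0.2, -0.0, -0.0] 0.2
[-0.0218, -0.001, -0.0151] [0.2, -0.0, -0.0] 0.5
[-0.0355, -0.001, -0.0194] [0.2, -0.0, -0.0] 0.8
[-0.0499, -0.001, -0.0209] [0.2, -0.0, -0.0] 1.1
[-0.0642, -0.001, -0.0196] [0.2, -0.0, -0.0] 1.3
[-0.078, -0.001, -0.0154] [0.2, -0.0, -0.0] 1.6
[-0.0907, -0.001, -0.0086] [0.2, -0.0, -0.0] 1.8
[-0.1017, -0.001, 0.0006] [0.2, -0.0, -0.0] 2.0
[-0.1108, -0.0011, 0.0119] [0.2, -0.0, -0.0] 2.2
[-0.1174, -0.0011, 0.0247] [0.2, -0.0, -0.0] 2.4
```

Request:
carry_out(motion=[{"xyz":[-0.011,0,-0.009],"angular":[0,0,0]},{"xyz":[-0.0235,0,-0.016],"angular":[0,0,0]},{"xyz":[-0.037,0,-0.0206],"angular":[0,0,0]},{"xyz":[-0.0515,0,-0.022],"angular":[0,0,0]},{"xyz":[-0.066,0,-0.0208],"angular":[0,0,0]},{"xyz":[-0.08,0,-0.0166],"angular":[0,0,0]},{"xyz":[-0.092,0,-0.01],"angular":[0,0,0]},{"xyz":[-0.103,0,-0.0005],"angular":[0,0,0]},{"xyz":[-0.112,0,0.011],"angular":[0,0,0]},{"xyz":[-0.112,0,0.011],"angular":[0,0,0]},{"xyz":[-0.112,0,0.011],"angular":[0,0,0]}])

```text
clock: 4.45
position: [0.5293, 0.076, 0.0811]
ee_rot: [0.687, 0.727, 0.001, 0.001]
ft_force: [4.5, -3.2, 2.6]
grip_width: 0.18
grasp_force: 42.7
```

Request:
carry_out(motion=[{"xyz":[0,0,0],"angular":[0,0,0]},{"xyz":[0,0,0],"angular":[0,0,0]},{"xyz":[0,0,0],"angular":[0,0,0]},{"xyz":[0,0,0],"angular":[0,0,0]},{"xyz":[0,0,0],"angular":[0,0,0]},{"xyz":[0,0,-0.05],"angular":[0,0,0]},{"xyz":[0,0,-0.1],"angular":[0,0,0]},{"xyz":[0,0,-0.14],"angular":[0,0,0]},{"xyz":[0,0,-0.14],"angular":[0,0,0]}], hand=0.6)

```text
clock: 5.35
position: [0.5305, 0.0776, 0.2262]
ee_rot: [0.686, 0.727, 0.003, 0.003]
ft_force: [-0.4, 0.6, -0.3]
grip_width: 0.598
grasp_force: 0.0
```

```bash
python3 - <<'E'
from p import *
o=get_obs();print(o['position'],o['joint_pos'],o['grip_width'],o['ft_force'])
Rd=down(CY)
g=case(60,-115,48);print(g)
rows(([g[0],g[1],.2],Rd),(g,Rd))
shot('top','top1.png');c=shot('side','side1.png')
E
```

```text
[0.53046111 0.07756353 0.22615855] [ 0.41004514  0.20008601 -0.71965252  1.68077111  0.13859294  1.3034108
 -0.27766278] 0.5984641656984131 [-0.40865644  0.60450163 -0.28482673]
[0.62502037 0.13614453 0.048     ]
[0.053, 0.0975, 0.027] [0.5, 0.0, 0.0] 2.3
[0.0531, 0.0962, 0.179] [0.5, 0.0, 0.0] 3.0
```

View pics/side1.png

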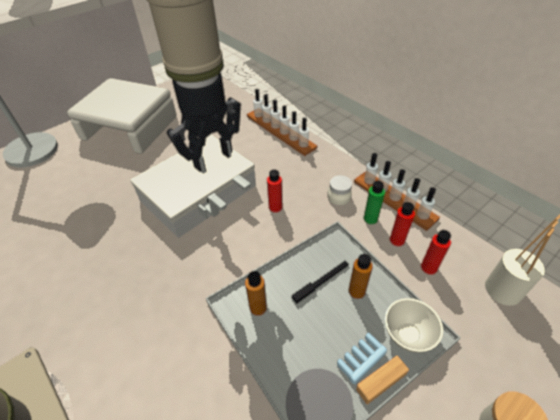

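Clamp now stands well out at (210,200), all else undisturbed. On to the tab.

Request:
carry_out(motion=[{"xyz":[0.025,0.048,0.014],"angular":[0,0,0]},{"xyz":[0.053,0.096,0.027],"angular":[0,0,0]},{"xyz":[0.053,0.096,0.07],"angular":[0,0,0]},{"xyz":[0.053,0.096,0.11],"angular":[0,0,0]},{"xyz":[0.053,0.096,0.15],"angular":[0,0,0]},{"xyz":[0.053,0.096,0.178],"angular":[0,0,0]},{"xyz":[0.053,0.096,0.178],"angular":[0,0,0]}])

```text
clock: 6.15
position: [0.6168, 0.1341, 0.0364]
ee_rot: [0.686, 0.727, -0.004, -0.003]
ft_force: [-0.5, -0.8, 0.2]
grip_width: 0.599
grasp_force: 0.0
```

Request:
carry_out(motion=[{"xyz":[0,0,0],"angular":[0,0,0]},{"xyz":[0,0,0],"angular":[0,0,0]},{"xyz":[0,0,0],"angular":[0,0,0]},{"xyz":[0,0,0],"angular":[0,0,0]},{"xyz":[0,0,0],"angular":[0,0,0]},{"xyz":[0,0,0],"angular":[0,0,0]}], hand=0)

```text
clock: 6.75
position: [0.6263, 0.1359, 0.0464]
ee_rot: [0.687, 0.727, 0.005, 0.003]
ft_force: [16.8, 3.2, -4.3]
grip_width: 0.226
grasp_force: 42.4
```

```bash
cat > lid.py <<'E'
from p import *
import sys
o=get_obs();print(o['position'],o['grip_width'],o['ft_force'])
f=lambda ph:(lambda a:case(60,85+200.4*np.cos(a),55+200.4*np.sin(a)-19))(np.arctan2(12,-200)-ph)
R0=now();b=f(float(sys.argv[1]))
for ph in eval(sys.argv[2]):
    print(round(ph,2),R0.inv().apply(f(ph)-b).round(4).tolist())
print('off',R0.inv().apply(b-o['position']).round(4))
E
python3 lid.py 0 'np.linspace(0,1.9,15)'
```

```text
[0.62626681 0.13591702 0.04640426] 0.22607708432353074 [16.83564747  3.17527358 -4.30577954]
0.0 [0.0, 0.0, 0.0]
0.14 [0.0035, 0.0003, -0.0269]
0.27 [0.0107, 0.0007, -0.0532]
0.41 [0.0213, 0.001, -0.0782]
0.54 [0.0352, 0.0012, -0.1015]
0.68 [0.0521, 0.0015, -0.1228]
0.81 [0.0718, 0.0017, -0.1415]
0.95 [0.0938, 0.0019, -0.1575]
1.09 [0.1178, 0.002, -0.1703]
1.22 [0.1433, 0.0021, -0.1797]
1.36 [0.1698, 0.0021, -0.1856]
1.49 [0.1969, 0.0021, -0.1879]
1.63 [0.224, 0.0021, -0.1865]
1.76 [0.2507, 0.002, -0.1814]
1.9 [0.2765, 0.0019, -0.1728]
off [ 0.0003 -0.0012 -0.0016]
```

Request:
carry_out(motion=[{"xyz":[0.001,0.003,-0.013],"angular":[0,0,0]},{"xyz":[0.0035,0.003,-0.027],"angular":[0,0,0]},{"xyz":[0.0107,0.003,-0.053],"angular":[0,0,0]},{"xyz":[0.0213,0.003,-0.078],"angular":[0,0,0]},{"xyz":[0.0352,0.003,-0.1015],"angular":[0,0,0]},{"xyz":[0.052,0.003,-0.123],"angular":[0,0,0]},{"xyz":[0.072,0.003,-0.1415],"angular":[0,0,0]},{"xyz":[0.094,0.003,-0.1575],"angular":[0,0,0]},{"xyz":[0.118,0.003,-0.1703],"angular":[0,0,0]},{"xyz":[0.1433,0.003,-0.18],"angular":[0,0,0]},{"xyz":[0.17,0.003,-0.1856],"angular":[0,0,0]},{"xyz":[0.17,0.003,-0.1856],"angular":[0,0,0]}])

```text
clock: 7.95
position: [0.6167, 0.3079, 0.2332]
ee_rot: [0.686, 0.727, 0.005, 0.002]
ft_force: [11.3, -0.6, 8.8]
grip_width: 0.226
grasp_force: 45.6
```

```bash
python3 lid.py 1.357 '[1.49,1.63,1.76,1.9]'
```

```text
[0.61669104 0.30792223 0.23320968] 0.2260497910189103 [11.3297932  -0.57331104  8.80599061]
1.49 [0.0265, 0.0, -0.0022]
1.63 [0.0545, 0.0001, -0.0008]
1.76 [0.0801, 0.0, 0.0041]
1.9 [0.1067, -0.0, 0.013]
off [-0.0027 -0.0016 -0.0008]
```

Request:
carry_out(motion=[{"xyz":[0.0265,0.001,-0.001],"angular":[0,0,0]},{"xyz":[0.0545,0.001,0.0],"angular":[0,0,0]},{"xyz":[0.08,0.001,0.005],"angular":[0,0,0]},{"xyz":[0.1035,0.001,0.0125],"angular":[0,0,0]},{"xyz":[0.1035,0.001,0.0125],"angular":[0,0,0]},{"xyz":[0.1035,0.001,0.0125],"angular":[0,0,0]},{"xyz":[0.1035,0.001,0.0125],"angular":[0,0,0]}])

```text
clock: 8.65
position: [0.6111, 0.4102, 0.22]
ee_rot: [0.687, 0.727, 0.005, 0.0]
ft_force: [7.2, 5.5, 5.3]
grip_width: 0.224
grasp_force: 50.4
```

Request:
carry_out(motion=[{"xyz":[0,0,0],"angular":[0,0,0]},{"xyz":[0,0,0],"angular":[0,0,0]},{"xyz":[0,0,0],"angular":[0,0,0]},{"xyz":[0,0,0],"angular":[0,0,0]},{"xyz":[0,0,-0.04],"angular":[0,0,0]},{"xyz":[0,0,-0.08],"angular":[0,0,0]},{"xyz":[0,0,-0.1],"angular":[0,0,0]},{"xyz":[-0.05,0,-0.1],"angular":[0,0,0]},{"xyz":[-0.1,0,-0.1],"angular":[0,0,0]},{"xyz":[-0.15,0,-0.1],"angular":[0,0,0]},{"xyz":[-0.2,0,-0.1],"angular":[0,0,0]},{"xyz":[-0.25,0,-0.1],"angular":[0,0,0]}], hand=0.6)

```text
clock: 9.85
position: [0.6231, 0.1566, 0.3155]
ee_rot: [0.687, 0.727, -0.0, 0.0]
ft_force: [1.3, 0.9, -0.6]
grip_width: 0.599
grasp_force: 0.0
```

```bash
python3 - <<'E'
from m import *
o=get_obs();print(o['clock'],o['position'],o['ee_rot'],o['joint_pos'])
a=shot('top');b=shot('side')
cv2.imwrite('pics/both.png',cv2.resize(np.hstack([a['img'],b['img']]),(800,300),interpolation=3)[:,:,::-1])
for c in(a,b):
  for x in bottles(c):
    if x[0][1]>180 : print(x)
E
```

```text
9.85 [0.62308937 0.15660668 0.31547861] [ 6.86534323e-01  7.27097376e-01 -1.37410650e-04  1.01954921e-04] [ 0.17628918  0.42993269 -0.71397102  1.23924683  0.27673262  1.56902218
 -0.43403429]
([361, 188, 19, 18, 159], [368.4, 198.4], [([340.7, 218.2], [335, 187, 11, 58, 310]), ([373.9, 192.6], [369, 188, 10, 10, 76]), ([367.0, 203.5], [363, 201, 10, 6, 32])])
([317, 262, 16, 15, 112], [324.0, 269.6], [([326.3, 268.2], [322, 264, 10, 9, 73])])
([384, 186, 21, 25, 182], [393.3, 200.3], [([386.5, 167.4], [384, 162, 6, 12, 51]), ([400.6, 175.8], [398, 170, 7, 13, 57]), ([415.2, 184.6], [412, 179, 8, 13, 61]), ([377.4, 186.7], [373, 181, 10, 12, 100]), ([430.4, 193.9], [427, 188, 8, 13, 65]), ([407.1, 208.2], [402, 203, 12, 12, 108])])
([413, 203, 26, 27, 252], [424.2, 218.7], [([415.2, 184.6], [412, 179, 8, 13, 61]), ([430.4, 193.9], [427, 188, 8, 13, 65]), ([407.1, 208.2], [402, 203, 12, 12, 108]), ([443.0, 236.6], [437, 231, 13, 13, 124])])
([350, 260, 22, 38, 495], [359.3, 279.8], [([363.8, 261.1], [358, 254, 13, 15, 143]), ([316.2, 283.9], [292, 262, 56, 41, 418])])
([245, 276, 21, 39, 495], [256.1, 296.6], [([254.0, 278.3], [248, 271, 12, 15, 146])])
```

View pics/both.png

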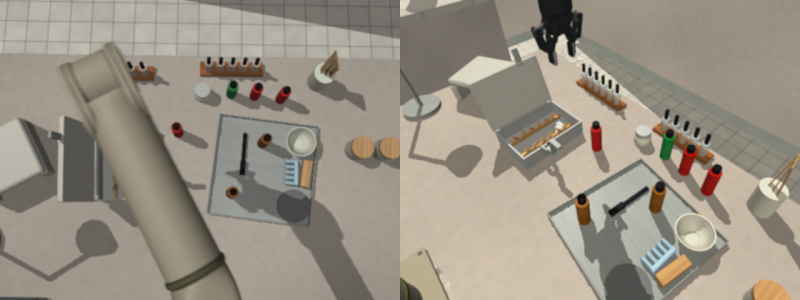

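Lid is open and leaning back; both bottles are unmoved (top caps (326,268), (374,193)). Next: fit the arm's kinematics from logged poses, to check the tilted grasp poses are reachable.

```bash
cat > kin.py <<'E'
import numpy as np, itertools
from scipy.spatial.transform import Rotation as R
from scipy.optimize import least_squares
D=[([1.13638753,.33280735,-.06465029,1.46086684,.02160072,1.34985803,-.08848883],[.25000758,-.57246374,.23059164],[.97887795,.204444543,-.000162,-.0006]),
([.55786936,.1438209,-.59685414,1.69297919,.08337149,1.32985659,.00335044],[.51915609,-.05070702,.24039381],[.687,.727,0,0]),
([.17409485,.39332863,-.71827165,1.77746528,.29133451,1.07653393,-.58875685],[.52293075,.1885897,.09222913],[.687,.727,.001,.001]),
([.41004514,.20008601,-.71965252,1.68077111,.13859294,1.3034108,-.27766278],[.53046111,.07756353,.22615855],[.686,.727,.003,.003]),
([.17628918,.42993269,-.71397102,1.23924683,.27673262,1.56902218,-.43403429],[.62308937,.15660668,.31547861],[.68653432,.72709738,-.000137,.0001])]
def fk(q,p,s):
    h,L1,a1,a2,L2,a3,L3,o7=p; T=np.zeros(3); M=R.identity()
    def step(M,T,r,v): M=M*r; return M,T+M.apply(v)
    Z=lambda a:R.from_euler('z',a); Y=lambda a:R.from_euler('y',a)
    M,T=step(M,T,Z(s[0]*q[0]),[0,0,h]); M,T=step(M,T,Y(q[1])*Z(s[1]*q[2]),[a1,0,L1])
    M,T=step(M,T,Y(q[3])*Z(s[2]*q[4]),[a2,0,L2]); M,T=step(M,T,Y(q[5])*Z(s[3]*q[6]+o7),[0,0,0]); T=T+(M*Z(-s[3]*q[6]-o7)).apply([a3,0,L3])
    return M,T
def res(p,s,D=D):
    e=[]
    for q,x,r in D:
        M,T=fk(q,p,s); e+=list(T-x)+list(.3*(R.from_quat(r).inv()*M).as_rotvec())
    return np.array(e)
def fit():
    best=None
    for s in itertools.product([-1],[1,-1],[1,-1],[1,-1]):
        for o in(1.57,-1.57):
            f=least_squares(res,[.35,.45,0,0,.45,0,.25,o],args=(s,))
            if best is None or f.cost<best[0]: best=(f.cost,s,f.x)
    return best
LO=np.array([-2.6,-.5,-1.47,.16,-1.27,.06,-2.6]);HI=np.array([2.6,2.12,1.34,2.42,4.41,2.06,2.6])
def ik(pos,rot,q0,p,s,w=.02):
    def e(q):
        M,T=fk(q,p,s); return np.r_[T-pos,.3*(rot.inv()*M).as_rotvec(),w*.05*(q-q0)]
    f=least_squares(e,np.clip(q0,LO+.01,HI-.01),bounds=(LO,HI)); return f.x,np.linalg.norm(e(f.x)[:3]),np.linalg.norm(e(f.x)[3:6])/.3
E
python3 - <<'E'
from kin import *
b=fit();print(b[0],b[1],b[2].round(4)); print(res(b[2],b[1]).reshape(-1,6).round(4))
np.save('kin.npy',np.r_[b[2],b[1]])
E
```

```text
0.001798346968858721 (-1, -1, -1, -1) [ 2.0829  0.5984 -0.0123  0.0036  0.5002  0.0489  2.3106  1.571 ]
[[ 0.0356  0.0233 -0.0024  0.      0.      0.    ]
 [-0.0223  0.0276  0.0029 -0.0001 -0.0001 -0.0002]
 [ 0.0117  0.0018 -0.0031 -0.      0.0002 -0.    ]
 [-0.003   0.0144  0.0025 -0.0001  0.      0.0002]
 [ 0.0106  0.0054  0.     -0.     -0.      0.    ]]
```

Request:
carry_out(motion=[{"xyz":[-0.03,-0.03,-0.03],"angular":[0,-8,0]},{"xyz":[-0.06,-0.06,-0.04],"angular":[0,-16,0]},{"xyz":[-0.09,-0.09,-0.05],"angular":[0,-24,0]},{"xyz":[-0.1,-0.12,-0.05],"angular":[0,-30,0]},{"xyz":[-0.1,-0.12,-0.05],"angular":[0,-30,0]}])

```text
clock: 10.45
position: [0.5062, 0.0536, 0.3656]
ee_rot: [0.661, 0.704, -0.179, 0.19]
ft_force: [-0.2, 0.8, 1.5]
grip_width: 0.6
grasp_force: 0.0
```

```bash
python3 -c "
from p import *
o=get_obs();print([o[k].tolist() for k in('joint_pos','position','ee_rot')])" | tee -a d.txt
```

```text
[[0.08978564499718829, 0.18096225200480698, -0.6869704076769643, 1.5022393356472559, 0.5724780476368717, 1.7675231494279127, -0.5055724069182098], [0.5062440786444848, 0.05358599140576934, 0.36564727482266335], [0.660941580929024, 0.7035013180754606, -0.1791726107095411, 0.19010338670486532]]
```

Request:
carry_out(motion=[{"xyz":[0,0,0],"angular":[0,-8,0]},{"xyz":[0,0,0],"angular":[0,-16,0]},{"xyz":[0,0,0],"angular":[0,-24,0]},{"xyz":[0,0,0],"angular":[0,-30,0]},{"xyz":[0,0,0],"angular":[0,-30,0]}])

```text
clock: 10.95
position: [0.5091, 0.0536, 0.3627]
ee_rot: [0.592, 0.631, -0.345, 0.363]
ft_force: [0.3, 0.4, 0.0]
grip_width: 0.598
grasp_force: 0.0
```

```bash
python3 -c "
from p import *
o=get_obs();print([o[k].tolist() for k in('joint_pos','position','ee_rot')])" | tee -a d.txt
python3 - <<'E'
import kin; from kin import *
for l in open('d.txt'): D.append(eval(l))
# general link vectors: linear least squares given rotations
s=(-1,-1,-1,-1);o7=np.pi/2
def frames(q):
    Z=lambda a:R.from_euler('z',a); Y=lambda a:R.from_euler('y',a)
    M0=Z(-q[0]);M1=M0*Y(q[1]);M2=M1*Z(-q[2]);M3=M2*Y(q[3]);M4=M3*Z(-q[4]);M5=M4*Y(q[5]);M6=M5*Z(-q[6]+o7);return M0,M1,M2,M3,M4,M5,M6
# unknown: base z; M1 y; M2 x,y,z(L1 along z); M3 ... 
def A(q):
    F=[f.as_matrix() for f in frames(q)]
    cols=[np.array([0,0,1.]),F[0][:,1],F[2][:,0],F[2][:,1],F[2][:,2],F[4][:,0],F[4][:,1],F[4][:,2],F[5][:,0],F[5][:,2]]
    return np.stack(cols,1)
a=np.vstack([A(q) for q,_,_ in D]);b=np.hstack([x for _,x,_ in D])
v,r,k,sv=np.linalg.lstsq(a,b,rcond=1e-3);print(v.round(4),k,sv.round(3));print((a@v-b).reshape(-1,3).round(4))
E
```

```text
[[-0.19488959961204236, 0.38024784287120583, -0.6327697933457282, 1.5483810037349686, 0.9786248379099799, 2.0478127207266046, -0.7111543757599998], [0.5091372638936746, 0.05360633838767091, 0.3626518443090222], [0.5917847190884339, 0.6313454798505735, -0.3452072036121621, 0.36335343386287616]]
[ 2.582e-01 -2.180e-02  0.000e+00 -2.350e-02  4.486e-01 -0.000e+00
 -4.000e-04  4.900e-01  0.000e+00  3.431e-01] 10 [5.187 4.923 4.08  0.894 0.861 0.553 0.441 0.292 0.227 0.18 ]
[[ 0.  0. -0.]
 [ 0. -0.  0.]
 [-0.  0.  0.]
 [ 0.  0. -0.]
 [-0. -0.  0.]
 [ 0. -0.  0.]
 [-0.  0. -0.]]
```

```bash
cat > kin.py <<'E'
import numpy as np
from scipy.spatial.transform import Rotation as R
from scipy.optimize import least_squares
LO=np.array([-2.6,-.5,-1.47,.16,-1.27,.06,-2.6]);HI=np.array([2.6,2.12,1.34,2.42,4.41,2.06,2.6])
Z=lambda a:R.from_euler('z',a).as_matrix(); Y=lambda a:R.from_euler('y',a).as_matrix()
def fk(q,full=False):
    M0=Z(-q[0]);M2=M0@Y(q[1])@Z(-q[2]);M4=M2@Y(q[3])@Z(-q[4]);M5=M4@Y(q[5]);M6=M5@Z(-q[6]+np.pi/2)
    e=np.array([0,0,.2582])+M0@[0,-.0218,0]+M2@[0,-.0235,.4486]; w=e+M4@[0,-.0004,.49]; T=w+M5@[0,0,.3431]
    return (M6,T,e,w) if full else (M6,T)
def ik(pos,rot,q0,w=.001):
    Rm=rot.as_matrix()
    def e(q):
        M,T=fk(q); return np.r_[T-pos,.3*R.from_matrix(Rm.T@M).as_rotvec(),w*(q-q0)]
    f=least_squares(e,np.clip(q0,LO+.02,HI-.02),bounds=(LO+.015,HI-.015)); v=e(f.x); return f.x,np.linalg.norm(v[:3]),np.linalg.norm(v[3:6])/.3
E
cat > bt.py <<'E'
from p import *
HG=.052
def pick(b,phi,t,s,back=0.,hg=HG):
    """b bottle xy, phi heading, t tilt below horizontal (deg)"""
    phi,t=np.radians(phi),np.radians(t); d=np.array([np.cos(phi)*np.cos(t),np.sin(phi)*np.cos(t),-np.sin(t)])
    y=s*np.cross(d,[0,0,1]); p=np.array([b[0],b[1],.003+hg])+d*(.019-back); return p,rot(d,y)
def place(x,cap,t,s,up=0.,hg=HG):
    """groove x mm, cap dir (+1/-1 case y)"""
    u=case(0,1000*cap,0)-case(0,0,0); t=np.radians(t); d=-np.array([0,0,1])*np.cos(t)-u*np.sin(t)
    g=case(x,cap*(hg*1e3-47.5),44)+[0,0,up]; return g+d*.019, rot(d,s*np.cross(d,u))
E
cat > scan.py <<'E'
from bt import *; from kin import *
q0=get_obs()['joint_pos']; rng=np.random.default_rng(0)
A=(.470,-.099);B=(.638,-.2042)
def best(p,r):
    out=[]
    for k in range(5):
        st=q0 if k==0 else rng.uniform(LO,HI)
        q,a,b=ik(p,r,st)
        if a<.002 and b<.01: out.append(q)
    return out
for n,b in(('A',A),('B',B)):
  for t in(25,35):
    for s in(1,-1):
      for phi in range(-180,180,30):
        o=best(*pick(b,phi,t,s))
        for q in o[:1]: print(n,t,s,phi,q.round(2),'e',fk(q,1)[2].round(2),'w',fk(q,1)[3].round(2))
for x in(-65,0,65):
  for t in (25,35):
   for s in(1,-1):
    for cap in(1,-1):
      for q in best(*place(x,cap,t,s))[:1]: print('place',x,t,s,cap,q.round(2),'e',fk(q,1)[2].round(2),'w',fk(q,1)[3].round(2))
E
time python3 scan.py
```

```text
A 25 1 -180 [ 0.1   1.02 -0.04  1.21  0.09  2.04  1.61] e [ 0.38 -0.08  0.49] w [ 0.76 -0.1   0.19]
A 25 1 -150 [ 0.18  1.   -0.48  1.35  0.61  2.04  1.66] e [ 0.37 -0.11  0.49] w [0.72 0.05 0.19]
A 25 1 -120 [ 0.26  0.99 -0.79  1.61  1.04  2.03  1.75] e [ 0.36 -0.14  0.49] w [0.62 0.16 0.19]
A 25 1 -90 [ 0.11  0.77 -0.69  1.96  1.24  1.75  1.89] e [ 0.32 -0.08  0.57] w [0.47 0.19 0.19]
A 25 1 -60 [-0.09  0.53 -0.5   2.33  1.5   1.39  1.91] e [ 0.24 -0.02  0.64] w [0.32 0.16 0.19]
A 25 1 30 [ 2.09  1.41 -1.4   2.38  0.76  0.31 -0.66] e [-0.24 -0.38  0.31] w [ 0.22 -0.25  0.19]
A 25 1 60 [ 1.86  1.45 -1.41  2.02  0.36  0.88 -0.1 ] e [-0.15 -0.42  0.29] w [ 0.32 -0.35  0.19]
A 25 1 90 [ 1.47  1.27 -1.21  1.67  0.1   1.34  0.31] e [ 0.02 -0.44  0.37] w [ 0.47 -0.39  0.19]
A 25 1 120 [ 1.11  1.26 -1.09  1.38  0.14  1.75  0.53] e [ 0.16 -0.4   0.37] w [ 0.62 -0.35  0.19]
A 25 1 150 [ 0.75  1.21 -0.89  1.19  0.22  2.04  0.87] e [ 0.29 -0.32  0.4 ] w [ 0.72 -0.25  0.19]
A 25 -1 -180 [ 0.09  1.02 -0.04  1.21  0.09  2.04 -1.53] e [ 0.38 -0.08  0.49] w [ 0.76 -0.1   0.19]
A 25 -1 -150 [ 0.07  
[... 7910 characters left out ...]
14  2.38] e [ 0.33 -0.27  0.39] w [0.63 0.11 0.34]
place 65 25 -1 1 [-0.04  1.01 -1.02  1.31  1.08  1.65  2.1 ] e [ 0.39 -0.02  0.48] w [0.62 0.39 0.34]
place 65 25 -1 -1 [ 0.51  0.91 -1.11  1.59  0.46  0.94 -0.52] e [ 0.3  -0.21  0.52] w [0.63 0.11 0.34]
place 65 35 1 1 [-0.3   0.93 -0.64  1.24  0.91  1.64 -0.99] e [0.36 0.07 0.51] w [0.61 0.44 0.31]
place 65 35 1 -1 [ 0.71  1.27 -1.45  1.6   0.79  1.04  2.51] e [ 0.31 -0.3   0.37] w [0.63 0.06 0.31]
place 65 35 -1 1 [-0.17  1.04 -0.91  1.23  1.11  1.76  2.09] e [0.4  0.03 0.47] w [0.61 0.44 0.31]
place 65 35 -1 -1 [ 0.64  1.05 -1.22  1.6   0.45  0.91 -0.43] e [ 0.3  -0.26  0.46] w [0.63 0.06 0.31]
real	0m19.229s
user	0m19.589s
sys	0m0.083s
```

```bash
python3 - <<'E'
from bt import *; from kin import ik
o=get_obs();print(o['clock'],o['position'])
A=(.470,-.099); ph=-90+3.3
w=[pick(A,ph,25,-1,.13),pick(A,ph,25,-1,-.003)]
rows(*w); print([x[0].round(3).tolist() for x in w])
q=o['joint_pos']
for p,r in w: q,a,b=ik(p,r,q);print(q.round(2),round(a,4),round(b,4))
E
```

```text
10.95 [0.50913726 0.05360634 0.36265184]
[0.2019, -0.0465, 0.1727] [0.0, -4.8, 0.4] 5.4
[0.1906, -0.0466, 0.3052] [0.0, -4.8, 0.4] 2.7
[[0.464, 0.001, 0.102], [0.471, -0.119, 0.046]]
[-0.21  0.66 -0.57  1.89  1.02  1.79 -1.19] 0.0 0.0
[-0.07  0.68 -0.48  2.01  1.18  1.6  -1.21] 0.0 0.0
```

Request:
carry_out(motion=[{"xyz":[0.035,-0.009,0.03],"angular":[0,-1,0]},{"xyz":[0.07,-0.018,0.06],"angular":[0,-2,0.1]},{"xyz":[0.105,-0.027,0.09],"angular":[0,-3,0.2]},{"xyz":[0.14,-0.036,0.12],"angular":[0,-4,0.3]},{"xyz":[0.17,-0.042,0.148],"angular":[0,-4.8,0.4]},{"xyz":[0.202,-0.0465,0.172],"angular":[0,-4.8,0.4]},{"xyz":[0.202,-0.0465,0.1727],"angular":[0,-4.8,0.4]},{"xyz":[0.202,-0.0465,0.1727],"angular":[0,-4.8,0.4]},{"xyz":[0.202,-0.0465,0.1727],"angular":[0,-4.8,0.4]}], hand=0.75)

```text
clock: 11.85
position: [0.467, 0.0016, 0.1063]
ee_rot: [0.583, 0.611, -0.365, 0.391]
ft_force: [0.7, -0.8, 1.0]
grip_width: 0.747
grasp_force: 0.0
```

```bash
cat > loc.py <<'E'
from m import *
from p import *
def locate(c,side=False):
    """amber bottles standing: cap-top xy at z=.118"""
    out=[]
    hsv=cv2.cvtColor(c['img'],cv2.COLOR_RGB2HSV)
    for x in bottles(c):
        s,ce,caps=x
        if s[2]>60: continue
        for cp,st in caps:
            if 60<st[4]<200:
                uv=(cp[0],cp[1]-(4.8 if side else 0)); p=onz(c,*uv,.118)
                if .3<p[0]<.8 and -.45<p[1]<.1: out.append(((s,cp),p[:2].round(4).tolist()))
    return out
E
python3 - <<'E'
from loc import *; from bt import *
o=get_obs();print(o['clock'],o['position'],o['grip_width'],o['ft_force'])
a,b=shot('top'),shot('side')
print(locate(a));print(locate(b,1))
cv2.imwrite('pics/c.png',cv2.resize(np.hstack([a['img'],b['img']]),(800,300),interpolation=3)[:,:,::-1])
rows(pick((.470,-.099),-86.7,25,-1,-.003))
E
```

```text
11.85 [0.46695777 0.00158342 0.106273  ] 0.7472489950210662 [ 0.72587728 -0.77744792  1.01774119]
[(([361, 188, 19, 18, 159], [373.9, 192.6]), [0.6359, -0.2037]), (([317, 262, 16, 15, 103], [326.3, 268.2]), [0.468, -0.0991])]
[(([413, 203, 26, 27, 248], [443.2, 236.6]), [0.7944, -0.2679]), (([350, 260, 22, 38, 509], [363.8, 261.2]), [0.6407, -0.2039]), (([245, 276, 21, 39, 504], [254.1, 278.6]), [0.4717, -0.0994])]
[0.003, -0.0027, 0.1347] [0.0, -0.3, -0.6] 2.7
```

View pics/c.png

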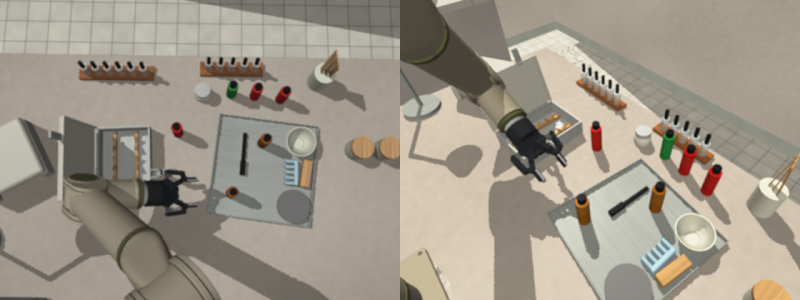

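Gripper points at bottle A (top view (232,192) of the pair), everything unmoved.

Request:
carry_out(motion=[{"xyz":[0.001,-0.001,0.035],"angular":[0,-0.3,-0.6]},{"xyz":[0.002,-0.002,0.07],"angular":[0,-0.3,-0.6]},{"xyz":[0.003,-0.0027,0.1],"angular":[0,-0.3,-0.6]},{"xyz":[0.003,-0.0027,0.12],"angular":[0,-0.3,-0.6]},{"xyz":[0.003,-0.0027,0.1345],"angular":[0,-0.3,-0.6]},{"xyz":[0.003,-0.0027,0.1345],"angular":[0,-0.3,-0.6]},{"xyz":[0.003,-0.0027,0.1345],"angular":[0,-0.3,-0.6]},{"xyz":[0.003,-0.0027,0.1345],"angular":[0,-0.3,-0.6]},{"xyz":[0.003,-0.0027,0.1345],"angular":[0,-0.3,-0.6]}])

```text
clock: 12.85
position: [0.4705, -0.1183, 0.0444]
ee_rot: [0.578, 0.614, -0.369, 0.391]
ft_force: [-0.1, 0.9, -1.2]
grip_width: 0.751
grasp_force: 0.0
```

Request:
carry_out(motion=[{"xyz":[0,0,0],"angular":[0,0,0]},{"xyz":[0,0,0],"angular":[0,0,0]},{"xyz":[0,0,0],"angular":[0,0,0]},{"xyz":[0,0,0],"angular":[0,0,0]},{"xyz":[0,0,0],"angular":[0,0,0]},{"xyz":[0,0,0],"angular":[0,0,0]},{"xyz":[0,0,0],"angular":[0,0,0]}], hand=0, grip_force=30)

```text
clock: 13.55
position: [0.4701, -0.1194, 0.0444]
ee_rot: [0.578, 0.614, -0.37, 0.391]
ft_force: [-0.9, 3.9, 4.9]
grip_width: 0.413
grasp_force: 30.3
```

```bash
cat > carry.py <<'E'
from bt import *; from kin import ik
import sys
x,t,up=float(sys.argv[1]),float(sys.argv[2]),.12
o=get_obs();print(o['clock'],o['position'],o['grip_width'],o['ft_force'],o['grasp_force'])
p0=np.array(o['position'])
pp,pr=place(x,-1,t,-1,up); pl=place(x,-1,t,-1,.004)
w=[(p0+[0,0,.15],now()),(np.r_[(p0[:2]+pp[:2])/2,.30],pr),(pp+[0,0,.05],pr),(pp,pr),pl]
rows(*w);print([q[0].round(3).tolist() for q in w])
q=o['joint_pos']
for p,r in w: q,a,b=ik(p,r,q);print(q.round(2),round(a,4),round(b,4))
E
python3 carry.py 65 25
```

```text
13.55 [ 0.47009254 -0.1193616   0.04436226] 0.4125942418761792 [-0.9410737   3.93101737  4.92362613] 30.33262073993683
[-0.1361, -0.0004, -0.0631] [0.0, 0.0, 0.0] 3.0
[-0.1554, 0.0867, -0.273] [-0.1, 90.1, 0.1] 10.5
[0.0147, 0.1744, -0.395] [-0.1, 90.1, 0.1] 4.5
[0.06, 0.1746, -0.3739] [-0.1, 90.1, 0.1] 1.0
[0.1652, 0.1749, -0.3251] [-0.1, 90.1, 0.1] 2.3
[[0.47, -0.119, 0.194], [0.547, 0.068, 0.3], [0.623, 0.255, 0.197], [0.623, 0.255, 0.147], [0.623, 0.255, 0.031]]
[-0.02  0.37 -0.53  2.01  1.08  1.68 -0.93] 0.0 0.0
[ 0.57  0.22 -0.6   1.55 -0.31  1.43  0.09] 0.0 0.0
[ 0.2   0.48 -0.6   1.48 -0.17  1.15 -0.21] 0.0 0.0
[ 0.2   0.52 -0.59  1.53 -0.16  1.06 -0.19] 0.0 0.0
[ 0.18  0.65 -0.56  1.6  -0.12  0.87 -0.14] 0.0 0.0
```

Request:
carry_out(motion=[{"xyz":[-0.045,0,-0.021],"angular":[0,0,0]},{"xyz":[-0.09,0,-0.042],"angular":[0,0,0]},{"xyz":[-0.136,0,-0.063],"angular":[0,0,0]},{"xyz":[-0.138,0.01,-0.086],"angular":[0,8,0]},{"xyz":[-0.14,0.02,-0.11],"angular":[0,16,0]},{"xyz":[-0.142,0.03,-0.133],"angular":[0,24,0]},{"xyz":[-0.144,0.04,-0.156],"angular":[0,32,0]},{"xyz":[-0.146,0.05,-0.18],"angular":[0,40,0]},{"xyz":[-0.149,0.06,-0.203],"angular":[0,48,0]},{"xyz":[-0.151,0.07,-0.226],"angular":[0,56,0]},{"xyz":[-0.153,0.08,-0.25],"angular":[0,64,0]},{"xyz":[-0.155,0.087,-0.273],"angular":[0,72,0]}])

```text
clock: 14.75
position: [0.5476, 0.0682, 0.3004]
ee_rot: [0.685, 0.726, 0.043, -0.046]
ft_force: [0.3, -0.2, -2.9]
grip_width: 0.41
grasp_force: 30.2
```

```bash
sed -i 's/g+d\*.019/g+d*.022/' bt.py; cat > carry2.py <<'E'
from bt import *; from kin import ik
import sys
x,t=float(sys.argv[1]),float(sys.argv[2])
o=get_obs();print(o['clock'],o['position'],o['grip_width'],o['ft_force'],o['grasp_force'])
w=[place(x,-1,t,-1,u) for u in (.14,.03,.006)]
rows(*w);print([q[0].round(3).tolist() for q in w])
q=o['joint_pos']
for p,r in w: q,a,b=ik(p,r,q);print(q.round(2),round(a,4),round(b,4))
E
python3 carry2.py 65 25
```

```text
14.75 [0.5476472  0.06821205 0.30035254] 0.4103282592009844 [ 0.25252544 -0.16691898 -2.8945869 ] 30.170239806175232
[0.1646, 0.0865, 0.158] [-0.1, 17.8, 0.0] 4.9
[0.1508, 0.0867, 0.2672] [-0.1, 17.8, 0.0] 2.2
[0.1478, 0.0868, 0.291] [-0.1, 17.8, 0.0] 0.5
[[0.623, 0.256, 0.164], [0.623, 0.256, 0.054], [0.623, 0.256, 0.03]]
[ 0.23  0.52 -0.64  1.51 -0.14  1.09 -0.22] 0.0 0.0
[ 0.21  0.64 -0.61  1.59 -0.1   0.91 -0.17] 0.0 0.0
[ 0.2   0.67 -0.61  1.6  -0.09  0.87 -0.17] 0.0 0.0
```

Request:
carry_out(motion=[{"xyz":[0.035,0.02,0.03],"angular":[0,6,0]},{"xyz":[0.07,0.04,0.06],"angular":[0,12,0]},{"xyz":[0.105,0.06,0.09],"angular":[0,17.8,0]},{"xyz":[0.14,0.078,0.125],"angular":[0,17.8,0]},{"xyz":[0.1646,0.0865,0.158],"angular":[0,17.8,0]},{"xyz":[0.1646,0.0865,0.158],"angular":[0,17.8,0]},{"xyz":[0.16,0.0865,0.195],"angular":[0,17.8,0]},{"xyz":[0.155,0.0866,0.234],"angular":[0,17.8,0]},{"xyz":[0.1508,0.0867,0.267],"angular":[0,17.8,0]},{"xyz":[0.1508,0.0867,0.267],"angular":[0,17.8,0]},{"xyz":[0.1508,0.0867,0.267],"angular":[0,17.8,0]},{"xyz":[0.1508,0.0867,0.267],"angular":[0,17.8,0]}])

```text
clock: 15.95
position: [0.6234, 0.2545, 0.0546]
ee_rot: [0.67, 0.711, 0.147, -0.156]
ft_force: [-0.0, 0.3, -0.6]
grip_width: 0.411
grasp_force: 30.7
```

```bash
python3 - <<'E'
from p import *
a,b=shot('top'),shot('side')
A=cv2.resize(a['img'][150:310,100:260],(400,400),interpolation=2);B=cv2.resize(b['img'][100:260,100:260],(400,400),interpolation=2)
cv2.imwrite('pics/e.png',np.hstack([A,B])[:,:,::-1])
E
python3 carry2.py 65 25
```

```text
16.05 [0.62329071 0.25444833 0.05449161] 0.41282366429892875 [-0.84892795  1.21901243 -0.79640369] 30.741655826568604
[0.0473, -0.0001, -0.0989] [-0.0, 0.3, 0.0] 2.2
[0.0013, -0.0001, 0.0011] [-0.0, 0.3, 0.0] 2.2
[-0.0088, -0.0001, 0.0229] [-0.0, 0.3, 0.0] 0.5
[[0.623, 0.256, 0.164], [0.623, 0.256, 0.054], [0.623, 0.256, 0.03]]
[ 0.22  0.51 -0.63  1.51 -0.14  1.09 -0.21] 0.0 0.0
[ 0.21  0.63 -0.61  1.59 -0.1   0.91 -0.17] 0.0 0.0
[ 0.2   0.67 -0.6   1.6  -0.09  0.87 -0.16] 0.0 0.0
```

View pics/e.png

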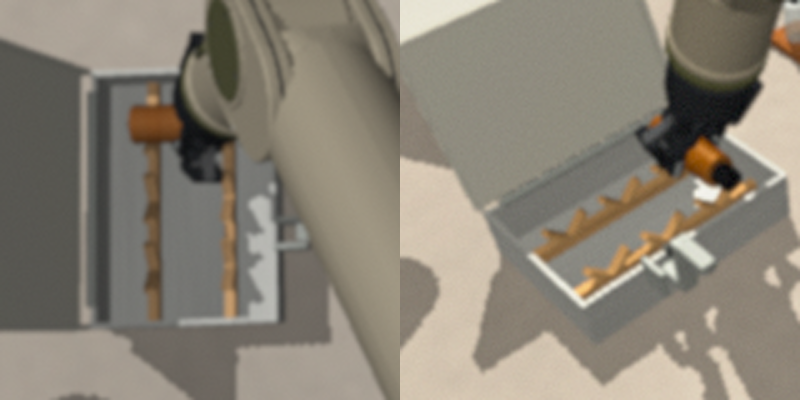

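Bottle A is horizontal just over groove 3, cap to −y, aligned. Lowering.

Request:
carry_out(motion=[{"xyz":[-0.002,0,0.007],"angular":[0,0.3,0]},{"xyz":[-0.005,0,0.014],"angular":[0,0.3,0]},{"xyz":[-0.0085,0,0.022],"angular":[0,0.3,0]},{"xyz":[-0.0095,0,0.0245],"angular":[0,0.3,0]},{"xyz":[-0.0105,0,0.0265],"angular":[0,0.3,0]},{"xyz":[-0.0105,0,0.0265],"angular":[0,0.3,0]},{"xyz":[-0.0105,0,0.0265],"angular":[0,0.3,0]}])

```text
clock: 16.75
position: [0.6243, 0.2561, 0.0252]
ee_rot: [0.67, 0.71, 0.15, -0.157]
ft_force: [3.2, 0.3, 7.3]
grip_width: 0.41
grasp_force: 31.8
```

Request:
carry_out(motion=[{"xyz":[-0.0004,0,0.001],"angular":[0,0,0]},{"xyz":[-0.0008,0,0.0018],"angular":[0,0,0]},{"xyz":[-0.0008,0,0.0018],"angular":[0,0,0]},{"xyz":[-0.0008,0,0.0018],"angular":[0,0,0]}])

```text
clock: 17.15
position: [0.6246, 0.2563, 0.0248]
ee_rot: [0.67, 0.71, 0.15, -0.157]
ft_force: [-1.5, -6.9, 21.6]
grip_width: 0.413
grasp_force: 33.2
```

Request:
carry_out(motion=[{"xyz":[0.0004,0,-0.001],"angular":[0,0,0]},{"xyz":[0.0004,0,-0.001],"angular":[0,0,0]},{"xyz":[0.0004,0,-0.001],"angular":[0,0,0]},{"xyz":[0.0004,0,-0.001],"angular":[0,0,0]},{"xyz":[0,0,-0.02],"angular":[0,0,0]},{"xyz":[0,0,-0.06],"angular":[0,0,0]},{"xyz":[0,0,-0.105],"angular":[0,0,0]},{"xyz":[0,0,-0.15],"angular":[0,0,0]},{"xyz":[0,0,-0.2],"angular":[0,0,0]},{"xyz":[0,0,-0.2],"angular":[0,0,0]}], hand=0.58)

```text
clock: 18.15
position: [0.6311, 0.1686, 0.2093]
ee_rot: [0.671, 0.709, 0.151, -0.155]
ft_force: [0.4, 0.4, -0.8]
grip_width: 0.582
grasp_force: 0.0
```

```bash
python3 - <<'E'
from loc import *; from bt import *; from kin import ik
o=get_obs();print(o['clock'],o['position'],o['grip_width'],o['joint_pos'].round(2))
a,b=shot('top'),shot('side')
print(locate(a));print(locate(b,1))
A=cv2.resize(a['img'],(400,300),interpolation=3);B=cv2.resize(b['img'][100:250,100:300],(400,300),interpolation=2)
cv2.imwrite('pics/f.png',np.hstack([A,B])[:,:,::-1])
B_=(.638,-.204); p0=o['position']
for phi in(-60,-70):
    q=o['joint_pos']
    for t,w in((25,[([.5,.0,.3],pick(B_,phi,25,-1,.14)[1]),pick(B_,phi,25,-1,.14),pick(B_,phi,25,-1,-.003)]),):
        rows(*w)
        for p,r in w: q,e1,e2=ik(np.array(p),r,q);print(q.round(2),round(e1,4),round(e2,4),np.round(p,3))
E
```

```text
18.15 [0.6310873  0.16855931 0.20933361] 0.5816236652342016 [ 0.36  0.47 -0.63  1.47 -0.17  1.22 -0.1 ]
[(([361, 188, 19, 18, 158], [373.9, 192.6]), [0.6359, -0.2037])]
[(([413, 203, 26, 27, 250], [443.1, 236.6]), [0.7943, -0.2678]), (([350, 260, 22, 38, 495], [363.8, 261.2]), [0.6407, -0.2039])]
[-0.1074, -0.1377, -0.1561] [-10.2, -88.2, -27.8] 10.8
[-0.2922, -0.0607, -0.0284] [-10.2, -88.2, -27.8] 4.7
[-0.4227, -0.0024, -0.0226] [-10.2, -88.2, -27.8] 2.9
[ 0.02  0.11 -0.81  2.05  1.13  1.58 -0.63] 0.0 0.0 [0.5 0.  0.3]
[ 0.08  0.52 -0.59  2.11  1.54  1.4  -0.95] 0.0 0.0 [ 0.583 -0.109  0.106]
[ 0.2   0.67 -0.44  2.01  1.78  1.24 -0.97] 0.0 0.0 [ 0.648 -0.221  0.046]
[-0.1074, -0.1377, -0.1561] [-6.4, -89.3, -17.4] 10.6
[-0.2858, -0.0429, -0.0255] [-6.4, -89.3, -17.4] 4.8
[-0.4238, -0.0056, -0.0231] [-6.4, -89.3, -17.4] 2.9
[-0.09  0.23 -0.7   1.93  1.1   1.74 -0.7 ] 0.0 0.0 [0.5 0.  0.3]
[-0.02  0.61 -0.51  1.93  1.4   1.51 -0.93] 0.0 0.0 [ 0.6   -0.101  0.106]
[ 0.12  0.72 -0.39  1.89  1.6   1.33 -0.94] 0.0 0.0 [ 0.645 -0.223  0.046]
```

View pics/f.png

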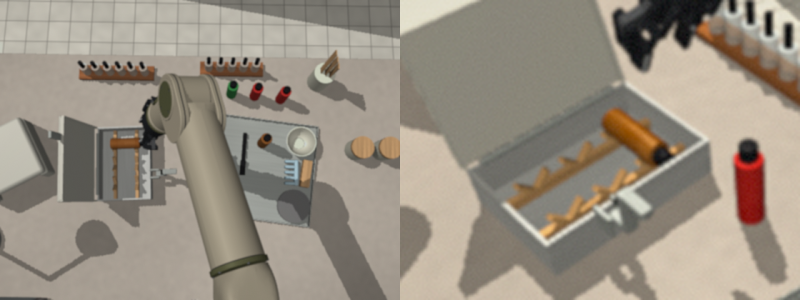

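Bottle A lies properly in groove 3 (right crop ~(635,140)). Bottle B is unmoved at (0.638,−0.204).

Request:
carry_out(motion=[{"xyz":[-0.01,-0.013,-0.03],"angular":[-0.6,-8,-1.5]},{"xyz":[-0.02,-0.026,-0.06],"angular":[-1.2,-16,-3.1]},{"xyz":[-0.03,-0.039,-0.09],"angular":[-1.7,-24,-4.7]},{"xyz":[-0.04,-0.052,-0.115],"angular":[-2.3,-32,-6.2]},{"xyz":[-0.05,-0.065,-0.13],"angular":[-2.9,-40,-7.8]},{"xyz":[-0.06,-0.078,-0.14],"angular":[-3.5,-48,-9.4]},{"xyz":[-0.07,-0.091,-0.145],"angular":[-4,-56,-10.9]},{"xyz":[-0.08,-0.104,-0.15],"angular":[-4.6,-64,-12.5]},{"xyz":[-0.09,-0.117,-0.153],"angular":[-5.2,-72,-14]},{"xyz":[-0.1,-0.13,-0.156],"angular":[-5.8,-80.5,-15.7]},{"xyz":[-0.107,-0.138,-0.156],"angular":[-6.4,-89.3,-17.4]},{"xyz":[-0.107,-0.138,-0.156],"angular":[-6.4,-89.3,-17.4]}], hand=0.75)

```text
clock: 19.45
position: [0.4977, 0.0018, 0.2954]
ee_rot: [0.478, 0.694, -0.311, 0.439]
ft_force: [0.8, -0.1, 0.1]
grip_width: 0.752
grasp_force: 0.0
```

```bash
python3 - <<'E'
from loc import *; from bt import *
o=get_obs();print(o['clock'],o['position'],o['joint_pos'].round(2))
print(locate(shot('side'),1), locate(shot('top')))
B_=(.638,-.204);rows(pick(B_,-70,25,-1,.14))
E
```

```text
19.45 [0.49765763 0.00181935 0.29537512] [-0.15  0.22 -0.64  1.94  1.09  1.73 -0.7 ]
[(([413, 203, 26, 27, 250], [443.1, 236.5]), [0.7945, -0.2676]), (([350, 260, 22, 38, 508], [363.8, 261.1]), [0.6409, -0.2037])] [(([361, 188, 19, 18, 157], [373.9, 192.6]), [0.6359, -0.2037])]
[0.1174, 0.0605, 0.2001] [0.0, -0.2, 0.3] 4.8
```

Request:
carry_out(motion=[{"xyz":[0.023,0.012,0.04],"angular":[0,0,0]},{"xyz":[0.047,0.024,0.08],"angular":[0,0,0]},{"xyz":[0.07,0.036,0.12],"angular":[0,0,0]},{"xyz":[0.094,0.048,0.16],"angular":[0,0,0.2]},{"xyz":[0.117,0.06,0.2],"angular":[0,-0.2,0.3]},{"xyz":[0.117,0.06,0.2],"angular":[0,-0.2,0.3]},{"xyz":[0.117,0.06,0.2],"angular":[0,-0.2,0.3]},{"xyz":[0.117,0.06,0.2],"angular":[0,-0.2,0.3]}])

```text
clock: 20.35
position: [0.6016, -0.1018, 0.1105]
ee_rot: [0.485, 0.689, -0.307, 0.442]
ft_force: [-0.4, 0.3, 0.2]
grip_width: 0.751
grasp_force: 0.0
```

```bash
python3 - <<'E'
from loc import *; from bt import *
o=get_obs();print(o['clock'],o['position'],o['joint_pos'].round(2))
print(locate(shot('side'),1), locate(shot('top')))
B_=(.638,-.204);rows(pick(B_,-70,25,-1,-.003))
E
```

```text
20.35 [ 0.60158008 -0.10178083  0.11052004] [-0.06  0.59 -0.46  1.93  1.38  1.48 -0.93]
[(([413, 203, 26, 27, 250], [443.2, 236.5]), [0.7946, -0.2677]), (([350, 260, 22, 38, 511], [363.8, 261.3]), [0.6406, -0.204])] [(([361, 188, 19, 18, 155], [373.9, 192.5]), [0.6361, -0.2037])]
[0.0047, -0.001, 0.1442] [0.1, 0.1, -0.3] 2.9
```

Request:
carry_out(motion=[{"xyz":[0.002,0,0.035],"angular":[0.1,0.1,-0.3]},{"xyz":[0.0035,-0.0005,0.07],"angular":[0.1,0.1,-0.3]},{"xyz":[0.0047,-0.001,0.1],"angular":[0.1,0.1,-0.3]},{"xyz":[0.0047,-0.001,0.125],"angular":[0.1,0.1,-0.3]},{"xyz":[0.0047,-0.001,0.144],"angular":[0.1,0.1,-0.3]},{"xyz":[0.0047,-0.001,0.144],"angular":[0.1,0.1,-0.3]},{"xyz":[0.0047,-0.001,0.144],"angular":[0.1,0.1,-0.3]},{"xyz":[0.0047,-0.001,0.144],"angular":[0.1,0.1,-0.3]}])

```text
clock: 21.25
position: [0.6443, -0.2219, 0.0447]
ee_rot: [0.483, 0.691, -0.308, 0.44]
ft_force: [-0.2, 0.3, 0.1]
grip_width: 0.749
grasp_force: 0.0
```

Request:
carry_out(motion=[{"xyz":[0,0,0],"angular":[0,0,0]},{"xyz":[0,0,0],"angular":[0,0,0]},{"xyz":[0,0,0],"angular":[0,0,0]},{"xyz":[0,0,0],"angular":[0,0,0]},{"xyz":[0,0,0],"angular":[0,0,0]},{"xyz":[0,0,0],"angular":[0,0,0]},{"xyz":[0,0,0],"angular":[0,0,0]}], hand=0, grip_force=30)

```text
clock: 21.95
position: [0.6442, -0.2233, 0.0445]
ee_rot: [0.483, 0.691, -0.309, 0.44]
ft_force: [1.4, 5.1, 4.7]
grip_width: 0.409
grasp_force: 30.7
```

```bash
python3 - <<'E'
from bt import *; from kin import ik
o=get_obs();print(o['clock'],o['position'],o['grip_width'],o['ft_force'],o['joint_pos'].round(2))
p0=np.array(o['position']);pr=place(0,-1,25,-1)[1]
w=[(p0+[0,0,.15],now()),([.56,.03,.31],pr)];rows(*w)
q=o['joint_pos']
for p,r in w: q,e1,e2=ik(np.array(p),r,q);print(q.round(2),round(e1,4),round(e2,4),np.round(p,3))
d=now().as_matrix()[:,2]; l=np.linalg.norm(np.array([.638,-.204])-p0[:2])/np.hypot(*d[:2]);print('depth',l,'hg',p0[2]-l*d[2]-.003)
E
```

```text
21.95 [ 0.64422444 -0.22331781  0.044477  ] 0.409392067090489 [1.41360902 5.09099815 4.65730701] [ 0.07  0.71 -0.33  1.89  1.58  1.3  -0.95]
[-0.136, -0.0003, -0.0632] [0.0, 0.0, 0.0] 3.0
[-0.1283, 0.007, -0.3539] [6.2, 89.4, 17.5] 10.6
[ 0.11  0.44 -0.38  1.88  1.43  1.31 -0.67] 0.0 0.0 [ 0.644 -0.223  0.194]
[ 0.72  0.29 -0.73  1.48 -0.24  1.47  0.09] 0.0 0.0 [0.56 0.03 0.31]
depth 0.022380947501731214 hg 0.05091020258286694
```

Request:
carry_out(motion=[{"xyz":[-0.045,0,-0.021],"angular":[0,0,0]},{"xyz":[-0.09,0,-0.042],"angular":[0,0,0]},{"xyz":[-0.136,0,-0.063],"angular":[0,0,0]},{"xyz":[-0.135,0.001,-0.095],"angular":[0.5,7.8,1.5]},{"xyz":[-0.134,0.0015,-0.127],"angular":[1.1,15.9,3.1]},{"xyz":[-0.133,0.002,-0.16],"angular":[1.7,24,4.7]},{"xyz":[-0.132,0.003,-0.192],"angular":[2.2,32,6.3]},{"xyz":[-0.131,0.004,-0.224],"angular":[2.8,40,7.8]},{"xyz":[-0.13,0.005,-0.257],"angular":[3.3,48,9.4]},{"xyz":[-0.13,0.006,-0.29],"angular":[3.9,56,11]},{"xyz":[-0.129,0.0065,-0.32],"angular":[4.4,64,12.5]},{"xyz":[-0.128,0.007,-0.354],"angular":[5,72,14.1]}])

```text
clock: 23.15
position: [0.5596, 0.0301, 0.3101]
ee_rot: [0.666, 0.742, 0.06, -0.039]
ft_force: [-0.9, 0.0, -3.2]
grip_width: 0.41
grasp_force: 30.3
```

```bash
python3 carry2.py 0 25
```

```text
23.15 [0.55963907 0.03012632 0.31014673] 0.4095443314703907 [-0.89556518  0.04679078 -3.17316815] 30.322142243385315
[0.1988, 0.0167, 0.1758] [1.2, 17.0, 3.2] 5.3
[0.1837, 0.0127, 0.2847] [1.2, 17.0, 3.2] 2.2
[0.1804, 0.0118, 0.3084] [1.2, 17.0, 3.2] 0.5
[[0.558, 0.252, 0.164], [0.558, 0.252, 0.054], [0.558, 0.252, 0.03]]
[ 0.29  0.38 -0.68  1.69 -0.21  1.04 -0.18] 0.0 0.0
[ 0.26  0.52 -0.65  1.77 -0.16  0.84 -0.15] 0.0 0.0
[ 0.25  0.56 -0.64  1.78 -0.15  0.8  -0.14] 0.0 0.0
```

Request:
carry_out(motion=[{"xyz":[0.04,0.003,0.02],"angular":[0.4,6,1.1]},{"xyz":[0.08,0.006,0.05],"angular":[0.8,12,2.2]},{"xyz":[0.12,0.01,0.085],"angular":[1.2,17,3.2]},{"xyz":[0.16,0.014,0.13],"angular":[1.2,17,3.2]},{"xyz":[0.1988,0.0167,0.1758],"angular":[1.2,17,3.2]},{"xyz":[0.1988,0.0167,0.1758],"angular":[1.2,17,3.2]},{"xyz":[0.194,0.0155,0.21],"angular":[1.2,17,3.2]},{"xyz":[0.189,0.014,0.25],"angular":[1.2,17,3.2]},{"xyz":[0.1837,0.0127,0.2847],"angular":[1.2,17,3.2]},{"xyz":[0.1837,0.0127,0.2847],"angular":[1.2,17,3.2]},{"xyz":[0.1837,0.0127,0.2847],"angular":[1.2,17,3.2]},{"xyz":[0.1837,0.0127,0.2847],"angular":[1.2,17,3.2]}])

```text
clock: 24.35
position: [0.5595, 0.2508, 0.0541]
ee_rot: [0.67, 0.711, 0.148, -0.154]
ft_force: [0.1, 1.2, -1.2]
grip_width: 0.412
grasp_force: 30.4
```

```bash
python3 carry2.py 0 25; python3 - <<'E'
from p import *
a,b=shot('top'),shot('side')
A=cv2.resize(a['img'][150:310,100:260],(400,400),interpolation=2);B=cv2.resize(b['img'][100:260,100:260],(400,400),interpolation=2)
cv2.imwrite('pics/g.png',np.hstack([A,B])[:,:,::-1])
E
```

```text
24.35 [0.55945218 0.25080069 0.05411267] 0.4120642506727258 [ 0.10662056  1.21924423 -1.16407466] 30.3610360622406
[0.0473, -0.0008, -0.0993] [0.1, 0.4, 0.2] 2.2
[0.0014, -0.0011, 0.0007] [0.1, 0.4, 0.2] 2.2
[-0.0086, -0.0012, 0.0225] [0.1, 0.4, 0.2] 0.5
[[0.558, 0.252, 0.164], [0.558, 0.252, 0.054], [0.558, 0.252, 0.03]]
[ 0.28  0.38 -0.67  1.69 -0.21  1.04 -0.18] 0.0 0.0
[ 0.25  0.52 -0.64  1.77 -0.16  0.84 -0.14] 0.0 0.0
[ 0.24  0.56 -0.63  1.78 -0.15  0.8  -0.13] 0.0 0.0
```

View pics/g.png

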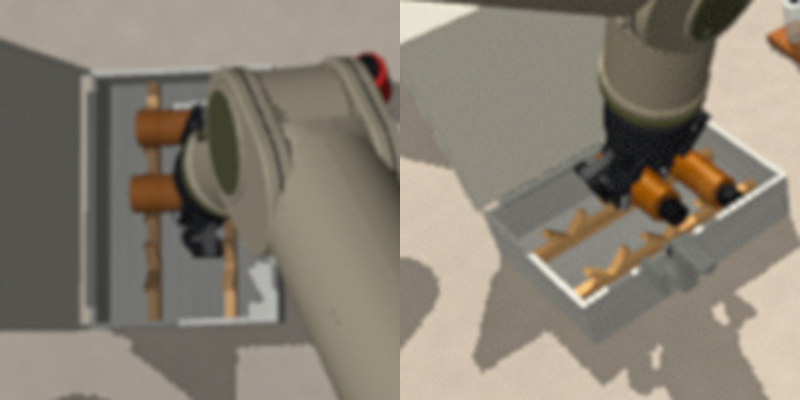

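Bottle B hovers level over groove 2, and A rests in groove 3. Lowering.

Request:
carry_out(motion=[{"xyz":[-0.002,-0.001,0.007],"angular":[0.1,0.3,0.2]},{"xyz":[-0.005,-0.001,0.014],"angular":[0.1,0.3,0.2]},{"xyz":[-0.0085,-0.001,0.022],"angular":[0.1,0.3,0.2]},{"xyz":[-0.0095,-0.001,0.0245],"angular":[0.1,0.3,0.2]},{"xyz":[-0.0105,-0.001,0.027],"angular":[0.1,0.3,0.2]},{"xyz":[-0.0105,-0.001,0.027],"angular":[0.1,0.3,0.2]},{"xyz":[-0.0105,-0.001,0.027],"angular":[0.1,0.3,0.2]}])

```text
clock: 25.15
position: [0.5597, 0.2523, 0.0256]
ee_rot: [0.671, 0.71, 0.149, -0.156]
ft_force: [-3.2, -7.8, 26.0]
grip_width: 0.411
grasp_force: 33.3
```

Request:
carry_out(motion=[{"xyz":[-0.0002,0,0.0005],"angular":[0,0,0]},{"xyz":[-0.0002,0,0.0005],"angular":[0,0,0]},{"xyz":[-0.0002,0,0.0005],"angular":[0,0,0]}])

```text
clock: 25.45
position: [0.5597, 0.2523, 0.0255]
ee_rot: [0.67, 0.71, 0.149, -0.156]
ft_force: [-6.3, -10.5, 31.8]
grip_width: 0.408
grasp_force: 33.8
```

Request:
carry_out(motion=[{"xyz":[0.0007,0,-0.0017],"angular":[0,0,0]},{"xyz":[0.0007,0,-0.0017],"angular":[0,0,0]},{"xyz":[0.0007,0,-0.0017],"angular":[0,0,0]},{"xyz":[0.0007,0,-0.0017],"angular":[0,0,0]},{"xyz":[0,0,-0.02],"angular":[0,0,0]},{"xyz":[0,0,-0.06],"angular":[0,0,0]},{"xyz":[0,0,-0.105],"angular":[0,0,0]},{"xyz":[0,0,-0.15],"angular":[0,0,0]},{"xyz":[0,0,-0.2],"angular":[0,0,0]},{"xyz":[0,0,-0.25],"angular":[0,0,0]},{"xyz":[0,0,-0.25],"angular":[0,0,0]}], hand=0.56)

```text
clock: 26.55
position: [0.567, 0.1443, 0.255]
ee_rot: [0.672, 0.709, 0.15, -0.154]
ft_force: [0.6, 0.3, -0.3]
grip_width: 0.567
grasp_force: 0.0
```

```bash
cat > tolid.py <<'E'
from p import *; from kin import ik
f=lambda ph:(lambda a:case(60,85+200.4*np.cos(a),55+200.4*np.sin(a)-19))(np.arctan2(12,-200)-ph)
Rd=down(CY);g=f(1.88);o=get_obs()
print(o['clock'],o['position'],o['grip_width'],g)
w=[(g+[0,-.14,.11],Rd),(g+[0,0,.1],Rd),(g,Rd)]
rows(*w);q=o['joint_pos']
for p,r in w: q,e1,e2=ik(np.array(p),r,q);print(q.round(2),round(e1,4),round(e2,4),np.round(p,3))
E
python3 tolid.py; python3 - <<'E'
from p import *
a,b=shot('top'),shot('side')
A=cv2.resize(a['img'],(400,300),interpolation=3);B=cv2.resize(b['img'][60:260,90:290],(300,300),interpolation=2)
cv2.imwrite('pics/i.png',np.hstack([A,B])[:,:,::-1])
E
```

```text
26.55 [0.56700903 0.14429478 0.25499704] 0.5668202670413577 [0.60934537 0.4079985  0.22290124]
[0.1427, 0.0493, -0.0195] [0.4, -24.8, -0.2] 3.0
[0.2653, 0.0567, 0.0484] [0.4, -24.8, -0.2] 2.8
[0.2233, 0.056, 0.1391] [0.4, -24.8, -0.2] 2.0
[-0.12  0.45 -0.56  1.14  0.24  1.61 -0.56] 0.0 0.0 [0.609 0.268 0.333]
[-0.37  0.62 -0.54  0.91  0.31  1.67 -0.74] 0.0 0.0 [0.609 0.408 0.323]
[-0.34  0.64 -0.54  1.1   0.32  1.48 -0.76] 0.0 0.0 [0.609 0.408 0.223]
```

View pics/i.png

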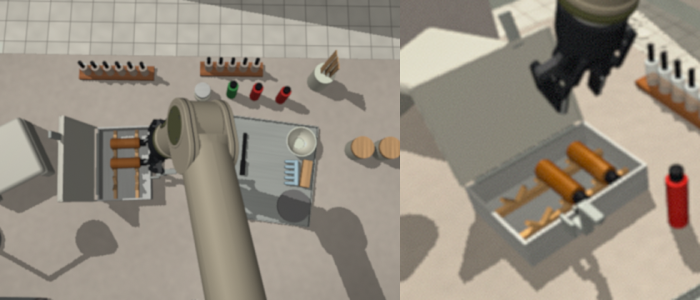

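Both bottles lie in their grooves (crop ~(555,180) and (595,160)). The early tray views showed only two. Shut the lid.

Request:
carry_out(motion=[{"xyz":[0.048,0.017,-0.007],"angular":[0,-8,0]},{"xyz":[0.095,0.034,-0.014],"angular":[0,-16,0]},{"xyz":[0.143,0.05,-0.019],"angular":[0.4,-24.8,-0.2]},{"xyz":[0.184,0.053,0.003],"angular":[0.4,-24.8,-0.2]},{"xyz":[0.225,0.055,0.026],"angular":[0.4,-24.8,-0.2]},{"xyz":[0.266,0.058,0.0485],"angular":[0.4,-24.8,-0.2]},{"xyz":[0.266,0.058,0.0485],"angular":[0.4,-24.8,-0.2]},{"xyz":[0.266,0.058,0.0485],"angular":[0.4,-24.8,-0.2]},{"xyz":[0.266,0.058,0.0485],"angular":[0.4,-24.8,-0.2]}], hand=0.6)

```text
clock: 27.55
position: [0.6068, 0.411, 0.3159]
ee_rot: [0.685, 0.729, -0.003, -0.003]
ft_force: [0.1, -0.3, -0.1]
grip_width: 0.602
grasp_force: 0.0
```

```bash
python3 - <<'E'
from p import *
o=get_obs();print(o['position']);rows(([.611,.4095,.2215],down(CY)))
E
```

```text
[0.60675411 0.4110316  0.31587151]
[-0.0019, 0.005, 0.0943] [-0.5, -0.0, 0.3] 1.9
```

Request:
carry_out(motion=[{"xyz":[-0.001,0.003,0.03],"angular":[-0.4,0,0.2]},{"xyz":[-0.0019,0.004,0.06],"angular":[-0.4,0,0.2]},{"xyz":[-0.0019,0.004,0.085],"angular":[-0.4,0,0.2]},{"xyz":[-0.0019,0.004,0.093],"angular":[-0.4,0,0.2]},{"xyz":[-0.0019,0.004,0.093],"angular":[-0.4,0,0.2]},{"xyz":[-0.0019,0.004,0.093],"angular":[-0.4,0,0.2]}])

```text
clock: 28.15
position: [0.6108, 0.4096, 0.226]
ee_rot: [0.686, 0.727, 0.001, -0.001]
ft_force: [-0.5, 0.7, -0.7]
grip_width: 0.599
grasp_force: 0.0
```

Request:
carry_out(motion=[{"xyz":[0,0,0],"angular":[0,0,0]},{"xyz":[0,0,0],"angular":[0,0,0]},{"xyz":[0,0,0],"angular":[0,0,0]},{"xyz":[0,0,0],"angular":[0,0,0]},{"xyz":[0,0,0],"angular":[0,0,0]},{"xyz":[0,0,0],"angular":[0,0,0]}], hand=0, grip_force=40)

```text
clock: 28.75
position: [0.6109, 0.4104, 0.2256]
ee_rot: [0.686, 0.727, 0.002, -0.001]
ft_force: [4.1, 1.3, 6.3]
grip_width: 0.23
grasp_force: 40.7
```

```bash
python3 lid.py 1.88 'np.linspace(1.88,0,15)'
```

```text
[0.61091344 0.41043574 0.22557925] 0.22989597847989404 [4.09142267 1.26142279 6.30753371]
1.88 [0.0, 0.0, 0.0]
1.75 [-0.0256, -0.0, -0.0081]
1.61 [-0.0521, -0.0, -0.0127]
1.48 [-0.079, -0.0, -0.0137]
1.34 [-0.1058, -0.0001, -0.011]
1.21 [-0.132, -0.0001, -0.0049]
1.07 [-0.1571, -0.0001, 0.0048]
0.94 [-0.1807, -0.0002, 0.0177]
0.81 [-0.2023, -0.0002, 0.0336]
0.67 [-0.2216, -0.0002, 0.0523]
0.54 [-0.2383, -0.0003, 0.0734]
0.4 [-0.252, -0.0003, 0.0966]
0.27 [-0.2624, -0.0004, 0.1213]
0.13 [-0.2695, -0.0004, 0.1473]
0.0 [-0.273, -0.0005, 0.174]
off [-0.0024 -0.0017  0.0027]
```

Request:
carry_out(motion=[{"xyz":[-0.0256,0,-0.008],"angular":[0,0,0]},{"xyz":[-0.052,0,-0.0127],"angular":[0,0,0]},{"xyz":[-0.079,0,-0.0137],"angular":[0,0,0]},{"xyz":[-0.106,0,-0.011],"angular":[0,0,0]},{"xyz":[-0.132,0,-0.005],"angular":[0,0,0]},{"xyz":[-0.157,0,0.005],"angular":[0,0,0]},{"xyz":[-0.181,0,0.018],"angular":[0,0,0]},{"xyz":[-0.202,0,0.034],"angular":[0,0,0]},{"xyz":[-0.222,0,0.0523],"angular":[0,0,0]},{"xyz":[-0.238,0,0.0735],"angular":[0,0,0]},{"xyz":[-0.252,0,0.097],"angular":[0,0,0]},{"xyz":[-0.2624,0,0.1213],"angular":[0,0,0]}])

```text
clock: 29.95
position: [0.6255, 0.147, 0.1022]
ee_rot: [0.686, 0.727, 0.0, -0.001]
ft_force: [1.5, -0.0, 2.4]
grip_width: 0.222
grasp_force: 40.9
```

```bash
python3 lid.py 0.27 '[.13,.05,0,-.03]'
```

```text
[0.62553524 0.14697473 0.10221605] 0.22247249103096092 [ 1.53358391 -0.02673054  2.42526639]
0.13 [-0.0072, 0.0, 0.0271]
0.05 [-0.0097, 0.0, 0.0429]
0 [-0.0105, 0.0, 0.0529]
-0.03 [-0.0108, 0.0, 0.0589]
off [-0.0004 -0.0011  0.0013]
```

Request:
carry_out(motion=[{"xyz":[-0.004,0,0.014],"angular":[0,0,0]},{"xyz":[-0.0072,0,0.027],"angular":[0,0,0]},{"xyz":[-0.0095,0,0.041],"angular":[0,0,0]},{"xyz":[-0.0105,0,0.05],"angular":[0,0,0]},{"xyz":[-0.0105,0,0.054],"angular":[0,0,0]},{"xyz":[-0.0105,0,0.056],"angular":[0,0,0]},{"xyz":[-0.0105,0,0.056],"angular":[0,0,0]},{"xyz":[-0.0105,0,0.056],"angular":[0,0,0]}])

```text
clock: 30.75
position: [0.6261, 0.1366, 0.0461]
ee_rot: [0.686, 0.727, -0.001, -0.001]
ft_force: [1.8, -7.4, -0.7]
grip_width: 0.223
grasp_force: 40.6
```

Request:
carry_out(motion=[{"xyz":[0,0,0.002],"angular":[0,0,0]},{"xyz":[0,0,0.004],"angular":[0,0,0]},{"xyz":[0,0,0.004],"angular":[0,0,0]},{"xyz":[0,0,0.004],"angular":[0,0,0]}])

```text
clock: 31.15
position: [0.6262, 0.1365, 0.0447]
ee_rot: [0.686, 0.727, -0.001, 0.0]
ft_force: [-8.7, -10.6, 22.2]
grip_width: 0.223
grasp_force: 43.4
```

Request:
carry_out(motion=[{"xyz":[0,0,0],"angular":[0,0,0]},{"xyz":[0,0,0],"angular":[0,0,0]},{"xyz":[0,0,0],"angular":[0,0,0]},{"xyz":[0,0,-0.002],"angular":[0,0,0]},{"xyz":[0,0,-0.04],"angular":[0,0,0]},{"xyz":[0,0,-0.085],"angular":[0,0,0]},{"xyz":[0,0,-0.13],"angular":[0,0,0]},{"xyz":[0,0,-0.17],"angular":[0,0,0]},{"xyz":[-0.03,-0.045,-0.17],"angular":[0,0,0]},{"xyz":[-0.055,-0.09,-0.17],"angular":[0,0,0]},{"xyz":[-0.055,-0.09,-0.17],"angular":[0,0,0]},{"xyz":[-0.055,-0.09,-0.17],"angular":[0,0,0]}], hand=0.6)

```text
clock: 32.35
position: [0.5389, 0.0765, 0.2128]
ee_rot: [0.687, 0.727, 0.0, -0.0]
ft_force: [0.5, 0.5, -0.2]
grip_width: 0.602
grasp_force: 0.0
```

```bash
python3 - <<'E'
from m import *; from p import *
o=get_obs();print(o['clock'],o['position'],o['grip_width'])
rows(([.529,.0765,.0812],down(CY)))
b=shot('side')
cv2.imwrite('pics/j.png',cv2.resize(b['img'][120:250,110:300],(760,520),interpolation=2)[:,:,::-1])
E
```

```text
32.35 [0.53887411 0.07648925 0.21275393] 0.602373552653831
[0.0005, -0.0098, 0.1316] [-0.0, -0.0, -0.0] 2.6
```

View pics/j.png

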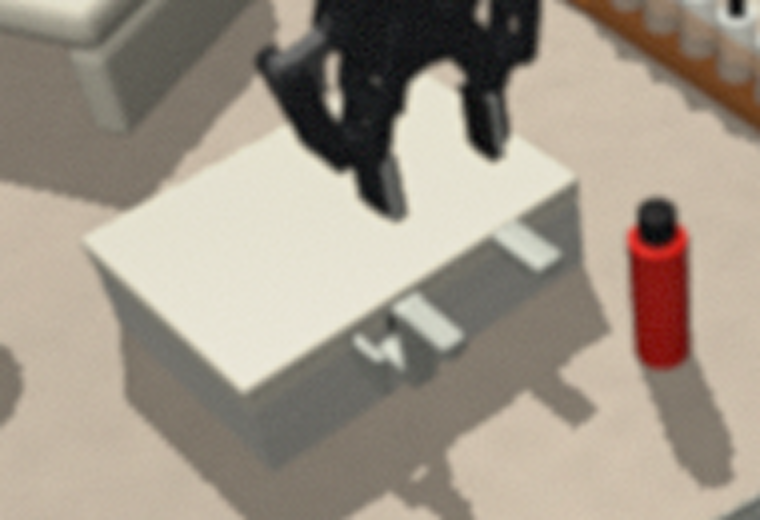

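The lid is flush shut; the clamp stands out at (425,325) in the crop. Regrip the clamp.

Request:
carry_out(motion=[{"xyz":[0,-0.008,0.04],"angular":[0,0,0]},{"xyz":[0,-0.0095,0.08],"angular":[0,0,0]},{"xyz":[0,-0.0095,0.11],"angular":[0,0,0]},{"xyz":[0,-0.0095,0.131],"angular":[0,0,0]},{"xyz":[0,-0.0095,0.131],"angular":[0,0,0]},{"xyz":[0,-0.0095,0.131],"angular":[0,0,0]},{"xyz":[0,-0.0095,0.131],"angular":[0,0,0]}])

```text
clock: 33.1
position: [0.5311, 0.078, 0.0827]
ee_rot: [0.686, 0.728, 0.001, -0.001]
ft_force: [-0.3, -0.1, 0.5]
grip_width: 0.598
grasp_force: 0.0
```

Request:
carry_out(motion=[{"xyz":[0,0,0],"angular":[0,0,0]},{"xyz":[0,0,0],"angular":[0,0,0]},{"xyz":[0,0,0],"angular":[0,0,0]},{"xyz":[0,0,0],"angular":[0,0,0]},{"xyz":[0,0,0],"angular":[0,0,0]},{"xyz":[0,0,0],"angular":[0,0,0]}], hand=0)

```text
clock: 33.7
position: [0.5294, 0.0767, 0.0816]
ee_rot: [0.686, 0.727, -0.0, -0.001]
ft_force: [-4.6, -2.2, 4.9]
grip_width: 0.176
grasp_force: 39.4
```

```bash
cat > cl.py <<'E'
from p import *
import sys
o=get_obs();print(o['clock'],o['position'],o['grip_width'],o['ft_force'])
f=lambda th:(lambda a:case(-40,-107+72.14*np.cos(a),60+72.14*np.sin(a)-19))(np.arctan2(50,52)+th)
p=np.array(o['position']);ths=np.linspace(0,2.5,1001);th0=ths[np.argmin([np.linalg.norm((f(t)-p)[1:]) for t in ths])]
b=f(th0);print('th',th0,'off',(p-b).round(4))
for th in np.linspace(th0,-.02,int(sys.argv[1])+1)[1:]: print(round(th,2),now().inv().apply(f(th)-b).round(4).tolist())
E
python3 cl.py 10
```

```text
33.7 [0.52940283 0.07665947 0.08161676] 0.17563839199181847 [-4.58492759 -2.1865985   4.89255654]
th 1.795 off [ 0.0012 -0.0015  0.001 ]
1.61 [0.0081, -0.0, -0.0102]
1.43 [0.018, -0.0, -0.0188]
1.25 [0.0293, -0.0, -0.0255]
1.07 [0.0415, -0.0, -0.03]
0.89 [0.0544, -0.0, -0.0322]
0.71 [0.0675, -0.0, -0.0321]
0.52 [0.0803, 0.0, -0.0296]
0.34 [0.0925, 0.0, -0.0249]
0.16 [0.1036, 0.0, -0.018]
-0.02 [0.1133, 0.0001, -0.0092]
```

Request:
carry_out(motion=[{"xyz":[0.008,0,-0.0102],"angular":[0,0,0]},{"xyz":[0.018,0,-0.0188],"angular":[0,0,0]},{"xyz":[0.0293,0,-0.0255],"angular":[0,0,0]},{"xyz":[0.0415,0,-0.03],"angular":[0,0,0]},{"xyz":[0.0544,0,-0.0322],"angular":[0,0,0]},{"xyz":[0.0675,0,-0.0321],"angular":[0,0,0]},{"xyz":[0.0803,0,-0.0296],"angular":[0,0,0]},{"xyz":[0.0925,0,-0.0249],"angular":[0,0,0]},{"xyz":[0.1036,0,-0.018],"angular":[0,0,0]},{"xyz":[0.113,0,-0.0095],"angular":[0,0,0]},{"xyz":[0.1135,0,-0.0085],"angular":[0,0,0]},{"xyz":[0.1135,0,-0.0085],"angular":[0,0,0]}])

```text
clock: 34.9
position: [0.523, 0.1928, 0.0924]
ee_rot: [0.685, 0.728, 0.001, -0.001]
ft_force: [-7.6, -3.2, 12.8]
grip_width: 0.178
grasp_force: 48.3
```

```bash
python3 cl.py 1
```

```text
34.9 [0.52302989 0.19275151 0.09236966] 0.17848689189799866 [-7.60128414 -3.19134624 12.77340642]
th 0.0 off [0.0013 0.0025 0.0014]
-0.02 [0.001, 0.0, 0.0011]
```

Request:
carry_out(motion=[{"xyz":[0.001,0,0.002],"angular":[0,0,0]},{"xyz":[0.001,0,0.004],"angular":[0,0,0]},{"xyz":[0.001,0,0.004],"angular":[0,0,0]},{"xyz":[0.001,0,0.004],"angular":[0,0,0]}])

```text
clock: 35.3
position: [0.5234, 0.1931, 0.0917]
ee_rot: [0.686, 0.728, 0.001, 0.0]
ft_force: [-23.7, -12.1, 49.5]
grip_width: 0.179
grasp_force: 53.3
```

Request:
carry_out(motion=[{"xyz":[0,0,0],"angular":[0,0,0]},{"xyz":[0,0,0],"angular":[0,0,0]},{"xyz":[0,0,0],"angular":[0,0,0]},{"xyz":[0,0,0],"angular":[0,0,0]},{"xyz":[0,0,-0.04],"angular":[0,0,0]},{"xyz":[0,0,-0.08],"angular":[0,0,0]},{"xyz":[0,0,-0.13],"angular":[0,0,0]},{"xyz":[-0.05,0,-0.16],"angular":[0,0,0]},{"xyz":[-0.1,0,-0.18],"angular":[0,0,0]},{"xyz":[-0.15,0,-0.18],"angular":[0,0,0]},{"xyz":[-0.2,0,-0.18],"angular":[0,0,0]},{"xyz":[-0.2,0,-0.18],"angular":[0,0,0]}], hand=0.6)

```text
clock: 36.5
position: [0.5353, -0.0153, 0.2656]
ee_rot: [0.689, 0.725, -0.0, -0.0]
ft_force: [0.5, 0.3, -0.4]
grip_width: 0.6
grasp_force: 0.0
```

```bash
python3 - <<'E'
from p import *
print(get_obs()['clock'])
a,b=shot('top'),shot('side')
A=cv2.resize(a['img'],(400,300),interpolation=3);B=cv2.resize(b['img'][120:270,110:310],(400,300),interpolation=2)
cv2.imwrite('pics/k.png',np.hstack([A,B])[:,:,::-1])
E
```

```text
36.5
```

View pics/k.png

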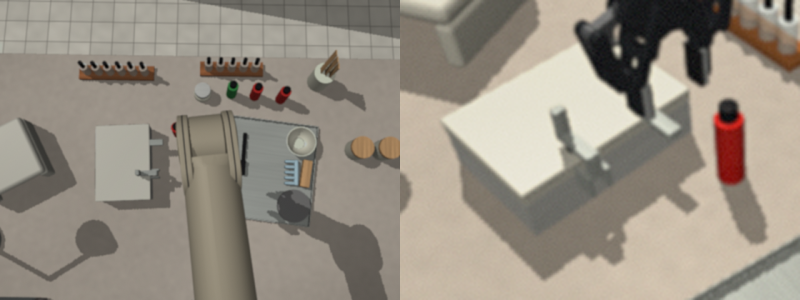

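The lid is shut with the clamp upright on its edge (crop (560,130)), the tray has no amber bottles left, and the arm is clear.

```bash
python3 -c "
from workcell import *
print(hand_in())"
```

```text
the job is handed in; nothing more can be done
None
```

Both amber bottles present lie in case grooves 2 and 3, the lid is shut and the clamp is down on it; I handed the job in at 36.5 s of 208 s, with no verdict shown. One risk: the wrist force briefly read about 50 N while I pressed the clamp down through the fingertips.

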